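Close down the table-top hob: dial off, spices away, splash guard folded

ROBOT

A 7-joint arm with a two-finger parallel gripper is mounted at the origin on a cart in front of the work surface, level with it; the furniture and walls round the work are solid. World frame = base frame: x ahead of the robot, y to its left, z up, the work surface at z = 0. Lengths are in m, angles in rad, forces in N, time in s.
With the tool pointing down it reaches from about 0.35 to 0.9 m from the base axis. Payload 8.1 kg.
Tool frame: the origin (TCP) lies between the finger pads; the fingertips stand 11 mm ahead of it and the grasp point (between the pads) lies 8 mm behind it; z points along the fingers, y is the line along which they close (so a half turn about z gives the same grasp; the last joint's range is limited). The gripper opens to 92 mm and grips with 3 to 60 N. Pads are 19 mm wide; open, the fingers measure 130 mm over their backs; the gripper's body (75 mm by 190 mm) begins 47 mm behind the grasp point.
Start: joints at [-1.231, 0.434, 0.025, 1.573, -0.012, 1.134, -0.075], TCP at [0.268, 0.565, 0.238] pointing down, gripper open.
Joint ranges: [-2.62, 2.62], [-0.44, 2.09], [-1.27, 1.32], [0.08, 2.57], [-1.32, 4.46], [0.12, 2], [-2.74, 2.74]. Speed limits (rad/s): [2.22, 2.22, 3.01, 3.01, 3.14, 3.14, 3.14].

INTERFACE

Orientations are given as a rotation vector (axis times angle).
In Python, from cell import observe, get_image, camera_params, sign_off gives the robot as it stands.
- The arm moves only by the shell command python3 -m pendant 'ROWS' [FORCE]. ROWS is JSON, one flat list of numbers, 7 for each row, row after row: the shift along the tool's x, y, z in m, then the turn, a rotation vector about the tool's x, y, z in rad, then the finger opening in m, from 0 to 0.0918. In form: [dx, dy, dz, rx, ry, rz, jaw, dx, dy, dz, rx, ry, rz, jaw, ...]. A call has 1 to 10 rows; each row shifts and turns the commanded pose from where the row before left it, along the tool's axes as they then stand; what a row does not reach is not made up. A row lasts 1/8 s, in which the tool goes at most 62.5 mm and 10.7 degrees, less where a joint would pass 70% of its speed; a pose out of reach is approached as far as the arm can. A call is refused whole if a number of a shift passes 0.0625 or a number of a turn 0.188, either way. A call with a gripper value outside its range is refused whole. The fingers move at their own pace and stop on an object; FORCE is the grip in N (left out, the last holds). Time passes only in rows, so rows that do not move let the fingers close. It gives the time, the measured TCP pose, the force, the opening and the grip force at its end, in the units of the state.
- observe(): the state, without advancing time (a new reading comes with each control period).
- get_image(name): name is "side" or "top" or "wrist"; returns the picture (400x640x3 uint8, red, green, blue); there is no depth.
- camera_params(name): a dict with "intrinsics" (3x3 intrinsics, pixels), "eye" and "rotation" of the camera in the world; the wrist camera has in their place "T_tool_cam" (4x4, takes a point from camera to tool coordinates, whose origin is the TCP and whose axes are the flange's). Camera axes: x right, y down, z forward; pixel columns grow to the right and rows downward; lengths in m; the calibration is good to about 2 mm. A picture is of the moment at which its call begins: read the wrist's pose just before it. camera_params takes no time and is no camera call.
- sign_off(): hands the job in; it is judged then, once.
The state is a dict: "clock": time; "joints": joint angles; "dq": joint speeds; "joint_efforts": joint torques, N m; "position": TCP position; "ee_rot": TCP orientation; "force": force on the tool from outside, world axes, zero at the start; "ft_torque": the same for the moment, N m; "width": opening from 0.0 (shut) to 1.0 (fully open); "gripper_force": force on a finger pad.
Only numpy, scipy, OpenCV 4.12 (cv2) and the standard library are available. Lean on these libraries where they do the work, as an engineer would, in place of code of your own. Each camera call takes 0.05 s, during which the arm holds its last target. There are 200 camera calls.

TASK

The cooking is done, so close down the portable hob. Click its dial back to off and put every spice jar that was left on the hob upright into a cell of the wooden spice rack; only then fold the splash guard flat against its fixed back panel, leaf by leaf: first both front flaps, each right in against the inside of its own side leaf, then the right side leaf with its flap inside it right back against the back panel, and last the left side leaf over it so that its edge laps in front. Let go of everything, and leave the other things on the worktop where they are.

Things in the scene. Friction and masses are not known exactly. Their poses are not given: they have to be found in the camera images.
- hob: white and steel portable hob, 235 mm deep (x), 340 mm wide (y), fixed; origin at the centre of its underside, x to its back (away from the robot at yaw 0), y to its left, z up; steel top 32 mm up. Round black ring at the left, bare deck at the right, dial at the front. Thin steel guard leaves on its top reach 94 mm above the worktop, their grip pegs 126 mm; fixed back panel 95 mm behind the origin
- dial (a joint): angle of the hob's dial, rad, positive anticlockwise seen from above; 0 = off: white pointer line straight to the hob's back, at the long black mark; red dots mark heat steps either side at 0.4, 0.8 and 1.2 (positive to the left). It clicks into each step (about 0.1 N m) and springs the last few degrees by itself; range -1.35 to 1.35. It starts at 0.8 or 1.2
- dial_grip (a point): middle of the dial's black bar grip, on the turning axis; the bar is 42 mm long, 12 mm wide and 26 mm tall; the point is 24 mm above the hob's top, 10 mm below the bar's top; the bar's long direction is this frame's x, which turns with the dial and points to the pointer end
- flap (a joint): angle of the right front flap on the right side leaf (wing)'s free edge, rad: 0 = folded flat against the wing's inner face, about 1.4 to 1.65 at the start (turned in across the front of the hob); it grows anticlockwise seen from above. Like the other leaves it stays where left, moves with 0.3 to 2 N at its peg (the side leaves are stiffer than the flaps) and stops by itself at 0
- flap_grip (a point): one of the four black upright grip pegs, 14 mm across and 26 mm tall, on the top edge of the guard: this one on the flap, 92 mm from the flap's hinge axis; the point is the middle of the peg's height (13 mm below its top, 19 mm above the panel's top edge)
- flap_hinge (a point): axis of the flap's upright hinge, at the wing's free edge, at the height of the panel tops; it moves with the wing. The flap is 100 mm long, its plane is 5 mm to the side of the axis, so folded it lies 10 mm from the wing's plane, on its inner side
- wing (a joint): angle of the right wing, rad: 0 = folded flat in front of the back panel, about 1.45 to 1.65 at the start (standing out towards the front at the hob's right side); it grows anticlockwise seen from above. With the flap still out, the flap strikes the back panel and the wing cannot shut
- wing_grip (a point): one of the four black upright grip pegs, 14 mm across and 26 mm tall, on the top edge of the guard: this one on the right wing, 110 mm from the wing's hinge axis, in the wing's plane; the point is the middle of the peg's height (13 mm below its top, 19 mm above the panel's top edge)
- wing_hinge (a point): axis of the wing's upright hinge, at the right end of the back panel, 20 mm in front of it, at the height of the panel tops; the wing is 145 mm long
- tip (a joint): angle of the left front flap (tip) on the free edge of the left side leaf (cover), rad: 0 = folded flat against that leaf's inner face, about 1.0 to 1.4 at the start (turned in across the front); it grows clockwise seen from above
- tip_grip (a point): one of the four black upright grip pegs, 14 mm across and 26 mm tall, on the top edge of the guard: this one on the left front flap, 50 mm from its hinge axis; the point is the middle of the peg's height (13 mm below its top, 19 mm above the panel's top edge)
- tip_hinge (a point): axis of the left front flap's upright hinge, at the cover's free edge, at the height of the panel tops; it moves with the cover. The flap is 60 mm long, its plane 5 mm to the side of the axis, so folded it lies 10 mm from the cover's plane, on its inner side
- cover (a joint): angle of the left side leaf (cover), rad: 0 = folded flat in front of the shut wing, about 1.4 to 1.65 at the start (standing out towards the front at the hob's left side); it grows clockwise seen from above. Shut first, it stops the wing from shutting behind it; with its flap still out it cannot shut
- cover_grip (a point): one of the four black upright grip pegs, 14 mm across and 26 mm tall, on the top edge of the guard: this one on the left side leaf, 60 mm from its hinge axis, in the leaf's plane; the point is the middle of the peg's height (13 mm below its top, 19 mm above the panel's top edge)
- cover_hinge (a point): axis of the left side leaf's upright hinge, at the left end of the back panel, 40 mm in front of it, at the height of the panel tops; the leaf is 170 mm long, and its free edge laps 15 mm past and in front of the wing's free edge when all is folded
- spice_rack: open oak box for the jars, fixed, outside 189 x 67 mm, 72 mm high, walls, floor and the two cross walls 6 mm; origin at the centre of its underside, x along its length, z up; three cells in a row, each 55 x 55 mm inside, their centres at x = -61, 0 and +61 mm; one jar to a cell
- jar_1: spice jar, green cap and a green and yellow label, glass body 46 mm across and 106 mm tall with its cap (the top 20 mm, as wide), about 0.3 kg and bottom-heavy; origin at the centre of its underside, z up its axis. At the start it stands on the hob's deck. None when absent
- jar_2: spice jar, dark red-brown cap, glass body 41 mm across and 105 mm tall with its cap (the top 20 mm, as wide), about 0.3 kg and bottom-heavy; origin at the centre of its underside, z up its axis. At the start it stands on the hob's deck. None when absent
- jar_3: spice jar, green cap and a dark blue label, glass body 46 mm across and 106 mm tall with its cap (the top 20 mm, as wide), about 0.3 kg and bottom-heavy; origin at the centre of its underside, z up its axis. At the start it stands on the hob's deck. None when absent
- mug_dark: dark grey mug, 88 x 126 x 106 mm, a bystander
- spoon: steel teaspoon lying flat, 130 mm, a bystander
- tin: round green food tin, 75 mm across, 58 mm tall, a bystander behind the hob, under the wall cupboards (their doors 0.61 m ahead of the robot base, their undersides 0.47 m above the worktop)
- drink: orange drinks can, 66 mm across, 114 mm tall, a bystander behind the hob
- wood_spoon: wooden spoon lying flat, 311 mm, a bystander left of the hob
Things that resemble listed ones, but are neither listed nor needed, are in the scene too. What is shaped like the jar_2 but orange is not meant.

How it is judged:
By the outcome, as a careful person would: the job done as asked, in the order asked, and still so for the second after the job is handed in, with the robot touching nothing.
Of jar_1, jar_2, jar_3 only 2 to 3 are there at a start; the rules pass over those that are not, and their reading is None.
At some moment in a run one of jar_1, jar_2, jar_3 may be knocked a few centimetres aside while the robot is not near it.
It also fails if it takes over 208 s, if anything falls off the work surface, if the arm or the gripper's body presses on something with over 40 N, if the wrist force passes 120 N, or if a joint passes its speed limit or range.

## Working session

There is one attempt and no reset: what is moved stays moved. The work goes in short steps, Python scripts to look and compute and a shell command to move; the robot and the scene stay as the last step left them, time stands still between calls to the robot, and variables do not carry over. Pictures are saved under pics/ and viewed, at most 14 in all, crops included, and the job is handed in when it is done.

```bash
mkdir -p pics; ls
python3 - <<'E'
from cell import *
import cv2,numpy as np
np.set_printoptions(precision=4,suppress=True)
o=observe();print({k:o[k] for k in('clock','position','ee_rot','width')})
for n in('side','top'):
    cv2.imwrite(f'pics/{n}0.png',get_image(n)[:,:,::-1]);print(n,camera_params(n))
print(camera_params('wrist'))
E
```

```text
pics
{'clock': 0.0, 'position': array([0.2677, 0.5642, 0.2369]), 'ee_rot': array([-0.6901, -3.0647,  0.0025]), 'width': 1.0024806420670085}
side {'intrinsics': array([[494.9624,   0.    , 320.8633],
       [  0.    , 494.9624, 208.0098],
       [  0.    ,   0.    ,   1.    ]]), 'eye': array([-1.1423,  0.1698,  0.9442]), 'rotation': array([-1.4921,  1.623 , -1.0084])}
top {'intrinsics': array([[458.6253,   0.    , 320.2524],
       [  0.    , 458.6253, 207.4508],
       [  0.    ,   0.    ,   1.    ]]), 'eye': array([ 0.0239, -0.0512,  1.3994]), 'rotation': array([-2.0501,  1.9691, -0.3734])}
{'intrinsics': array([[313.1167,   0.    , 315.6601],
       [  0.    , 313.1167, 203.9361],
       [  0.    ,   0.    ,   1.    ]]), 'T_tool_cam': array([[ 0.0001, -0.9533, -0.3021,  0.0828],
       [ 1.    ,  0.0001, -0.    , -0.0011],
       [ 0.0001, -0.3021,  0.9533, -0.1465],
       [ 0.    ,  0.    ,  0.    ,  1.    ]])}
```

View pics/top0.png

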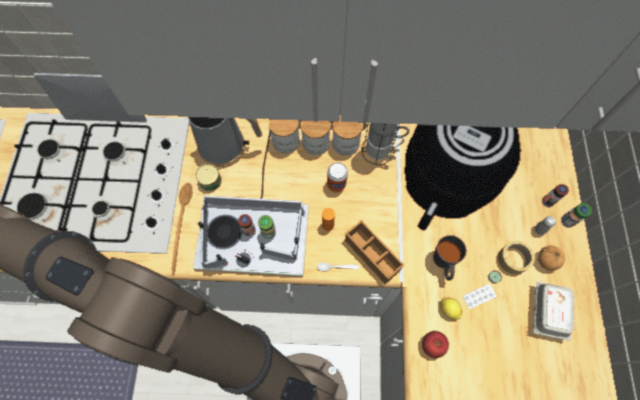

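View pics/side0.png

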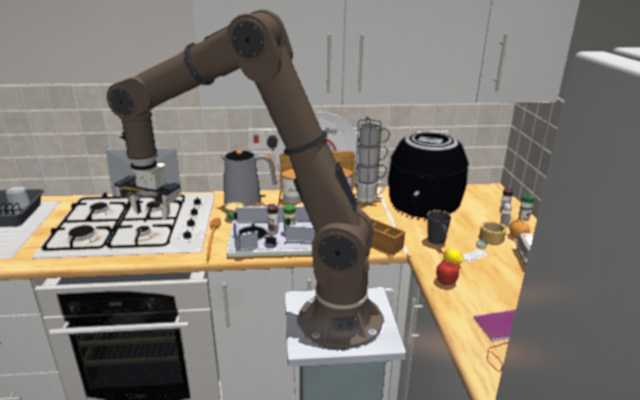

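The top view shows the hob around (250,237). Jar candidates are the red-brown cap at (245,224), the green cap at (266,226) and the orange jar-shaped one at (328,218), which is the decoy. The bottles at (555,195) and (577,215) are far away and not on the hob. The rack is at (373,252). Next is a close crop.

```bash
cat > h.py <<'E'
from cell import *
import cv2,numpy as np
from scipy.spatial.transform import Rotation as R
np.set_printoptions(precision=4,suppress=True)
def cam(n):
    p=camera_params(n)
    if n=='wrist':
        o=observe();T=np.eye(4);T[:3,:3]=R.from_rotvec(o['ee_rot']).as_matrix();T[:3,3]=o['position']
        T=T@p['T_tool_cam'];return p['intrinsics'],T[:3,3],T[:3,:3]
    return p['intrinsics'],p['eye'],R.from_rotvec(p['rotation']).as_matrix()
def ray(c,u,v,z):
    K,e,M=c;d=M@np.linalg.solve(K,[u,v,1.]);return (e+d*(z-e[2])/d[2])
def proj(c,P):
    K,e,M=c;q=K@(M.T@(np.asarray(P)-e));return q[:2]/q[2]
def st():
    o=observe();m=R.from_rotvec(o['ee_rot']).as_matrix()
    print('t',o['clock'],'p',o['position'],'xax',m[:,0],'z',m[:,2],'F',o['force'],'w',o['width']*.0918)
def shot(n,name,crop=None,s=1):
    c=cam(n);im=get_image(n)[:,:,::-1]
    np.savez(f'pics/{name}.npz',K=c[0],e=c[1],M=c[2]);cv2.imwrite(f'pics/{name}_full.png',im)
    if crop: im=im[crop[1]:crop[3],crop[0]:crop[2]]
    cv2.imwrite(f'pics/{name}.png',cv2.resize(im,None,fx=s,fy=s,interpolation=cv2.INTER_CUBIC));return c
def load(name):
    d=np.load(f'pics/{name}.npz');return d['K'],d['e'],d['M']
def tool(dw):  # world displacement -> tool axes
    return R.from_rotvec(observe()['ee_rot']).as_matrix().T@np.asarray(dw)
E
python3 - <<'E'
from h import *
shot('top','t1',(185,180,415,290),3.4);st()
c=cam('top')
for u,v,z in [(245,218,.138),(266,221,.138),(204,197,.0),(308,201,.0),(195,270,0),(304,274,0),(373,252,.07)]:print(u,v,ray(c,u,v,z))
E
```

```text
t 0.15 p [0.2677 0.5644 0.2372] xax [-0.9035  0.4285 -0.0001] z [-0.0004 -0.0011 -1.    ] F [-0.15   -0.7196 -0.5777] w 0.09193863452275973
245 218 [0.4828 0.193  0.138 ]
266 221 [0.4759 0.1306 0.138 ]
204 197 [0.6017 0.3633 0.    ]
308 201 [0.601  0.0178 0.    ]
195 270 [0.3545 0.3581 0.    ]
304 274 [0.3555 0.0178 0.    ]
373 252 [ 0.4143 -0.1891  0.07  ]
```

View pics/t1.png

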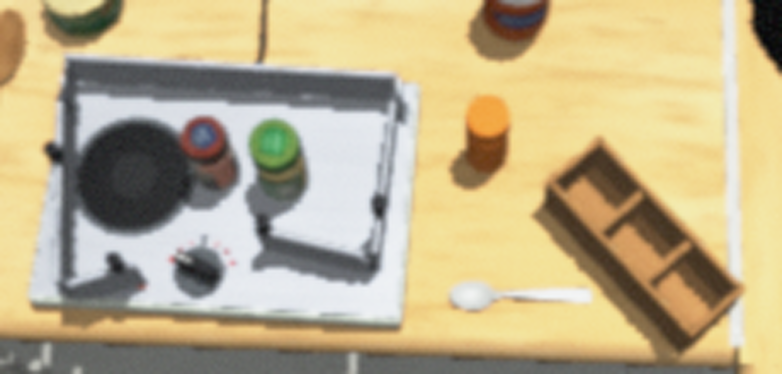

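Two jars stand on the hob: red-brown cap at crop (205,140), which is jar_2, and green cap with a green/yellow label at (275,143), which is jar_1. The dial at (197,268) points left, and the rack is at (645,245). I'll work out rough poses, then go above for a wrist view.

Run:
```python
from h import *
c=load('t1')
def P(u,v,z): return ray(c,185+(u+.5)/3.4-.5,180+(v+.5)/3.4-.5,z)
fl,fr,br=P(30,303,.032),P(402,321,.032),P(420,87,.032)
print(fl,fr,br,'yaw',np.arctan2(*( (fl-fr)[[0,1]]*[-1,1])), np.linalg.norm(fl-fr),np.linalg.norm(br-fr),'ctr',(fl+br)/2)
for n,u,v,z in [('jar2',203,135,.137),('jar1',275,143,.138),('dial',203,262,.066),('ptr',177,257,.06),('dialend',220,277,.066),('tipg',112,260,.126),('flapg',263,222,.126),('wingg',379,200,.126),('coverg',52,150,.126),('tiph',68,290,.094),('flaph',375,268,.094),('coverh',70,72,.094),('bp l',68,60,.094),('bp r',396,77,.094),('rk',601,140,.072),('rk',548,186,.072),('rk',742,290,.072),('rk',684,345,.072)]:
    print(n,P(u,v,z))
```

```text
[0.3506 0.3539 0.032 ] [0.3476 0.0196 0.032 ] [0.5731 0.0149 0.032 ] yaw -0.009014497707699713 0.3343561852864032 0.22553603786838286 ctr [0.4618 0.1844 0.032 ]
jar2 [0.4789 0.1947 0.137 ]
jar1 [0.4737 0.1318 0.138 ]
dial [0.3854 0.1963 0.066 ]
ptr [0.3907 0.221  0.06  ]
dialend [0.3724 0.18   0.066 ]
tipg [0.3678 0.2622 0.126 ]
flapg [0.4062 0.1377 0.126 ]
wingg [0.4298 0.0402 0.126 ]
coverg [0.4638 0.3264 0.126 ]
tiph [0.3484 0.3045 0.094 ]
flaph [0.3784 0.0422 0.094 ]
coverh [0.5503 0.3299 0.094 ]
bp l [0.562  0.3333 0.094 ]
bp r [0.5571 0.0341 0.094 ]
rk [ 0.5118 -0.1534  0.072 ]
rk [ 0.4661 -0.1063  0.072 ]
rk [ 0.3775 -0.2773  0.072 ]
rk [ 0.3269 -0.2262  0.072 ]
```

```bash
cat >> h.py <<'E'
def plan(*wps):
    """wps: (x,y,z,toolx yaw deg,rows); prints tool-axis rows, tool pointing down; chained"""
    o=observe();p=o['position'].copy();M=R.from_rotvec(o['ee_rot'])
    for x,y,z,a,n in wps:
        a=np.radians(a);X=np.array([np.cos(a),np.sin(a),0]);Z=np.array([0,0,-1.])
        G=R.from_matrix(np.c_[X,np.cross(Z,X),Z]);out=[]
        for i in range(n):
            d=np.round(M.as_matrix().T@((np.array([x,y,z])-p)/(n-i)),3)
            w=np.round((M.inv()*G).as_rotvec()/(n-i),3)
            p=p+M.as_matrix()@d;M=M*R.from_rotvec(w)
            out.append(' '.join(f'{k:g}' for k in [*d,*w]))
        print((x,y,z),*out,sep='\n  ')
E
python3 -c "
from h import *
plan((.44,.21,.27,90,9))"
```

```text
(0.44, 0.21, 0.27)
  -0.034 -0.027 -0.004 -0 0 0.125
  -0.037 -0.023 -0.004 -0 0 0.125
  -0.04 -0.018 -0.004 -0 0 0.125
  -0.042 -0.013 -0.003 -0 0 0.125
  -0.043 -0.008 -0.004 -0 0 0.126
  -0.044 -0.002 -0.003 -0 0 0.125
  -0.044 0.003 -0.004 -0 0 0.126
  -0.043 0.009 -0.003 -0 0.001 0.125
  -0.041 0.014 -0.004 -0.001 0 0.126
```

```bash
python3 -m pendant '[-0.034,-0.027,-0.004,0,0,0.125,0.09,-0.037,-0.023,-0.004,0,0,0.125,0.09,-0.04,-0.018,-0.004,0,0,0.125,0.09,-0.042,-0.013,-0.003,0,0,0.125,0.09,-0.043,-0.008,-0.004,0,0,0.126,0.09,-0.044,-0.002,-0.003,0,0,0.125,0.09,-0.044,0.003,-0.004,0,0,0.126,0.09,-0.043,0.009,-0.003,0,0,0.125,0.09,-0.041,0.014,-0.004,0,0,0.126,0.09,0,0,0,0,0,0,0.09]' 10
python3 -c "
from h import *
st();shot('wrist','w1',None,1.25)"
```

```text
clock: 1.4
position: [0.4414, 0.2069, 0.2711]
ee_rot: [2.229, 2.212, 0.0]
force: [0.2, 0.4, -0.5]
width: 0.981
gripper_force: 0.0
t 1.4 p [0.4414 0.2069 0.2711] xax [ 0.0074  1.     -0.0006] z [ 0.001  -0.0006 -1.    ] F [ 0.1977  0.3558 -0.4846] w 0.09003810348203012
```

View pics/w1.png

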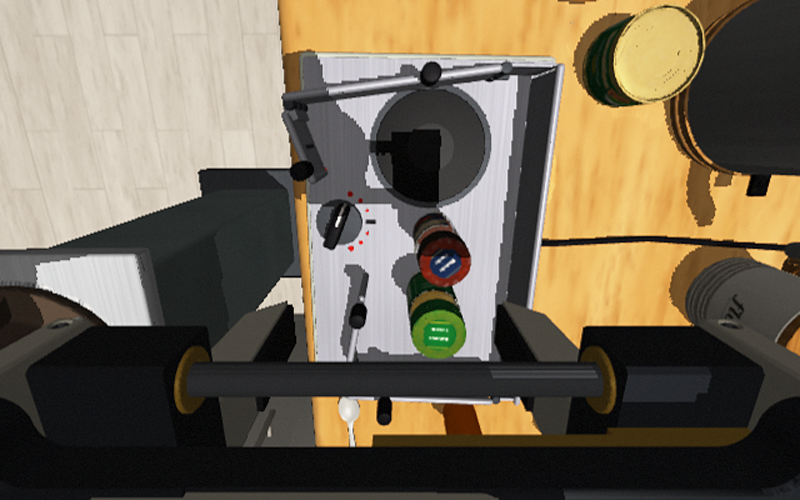

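The wrist view (right = +x, up = +y) shows:
- Caps: jar_2 at (446,264), jar_1 at (438,334).
- Dial: centre (339,224), pointer at about 1.2.
- Pegs: cover (431,71), tip (302,170), flap (357,315), wing (385,410).

Run:
```python
from h import *
c=load('w1')
P=lambda u,v,z:ray(c,(u+.5)/1.25-.5,(v+.5)/1.25-.5,z)
for n,u,v,z in [('jar2',446,264,.137),('jar1',438,334,.138),('dialtop',340,222,.066),('ptr',347,206,.066),('tail',331,246,.066),('mark',371,222,.032),('coverg',432,71,.126),('tipg',302,169,.126),('flapg',359,312,.126),('wingg',385,405,.126),('coverh',512,68,.094),('tiph',287,100,.094),('bpL',563,64,.094),('bpR',524,400,.094),('hobFL',300,53,.032),('hobBL',563,60,.032)]: print(n,P(u,v,z))
j=P(438,334,.138)
plan((.474,.132,.20,90,3),(.474,.132,.114,90,3))
```

```text
jar2 [0.4792 0.1919 0.137 ]
jar1 [0.4746 0.133  0.138 ]
dialtop [0.3903 0.2089 0.066 ]
ptr [0.3974 0.2237 0.066 ]
tail [0.3808 0.1861 0.066 ]
mark [0.4166 0.201  0.032 ]
coverg [0.4667 0.3269 0.126 ]
tipg [0.3732 0.2623 0.126 ]
flapg [0.4108 0.1471 0.126 ]
wingg [0.4307 0.0559 0.126 ]
coverh [0.5298 0.3328 0.094 ]
tiph [0.3583 0.3116 0.094 ]
bpL [0.5678 0.3353 0.094 ]
bpR [0.5664 0.0351 0.094 ]
hobFL [0.3575 0.3548 0.032 ]
hobBL [0.5918 0.3475 0.032 ]
(0.474, 0.132, 0.2)
  -0.026 0.011 0.024 0 -0 -0.001
  -0.026 0.011 0.023 0 -0 -0.001
  -0.025 0.012 0.024 0 -0 -0.001
(0.474, 0.132, 0.114)
  -0 -0 0.029 0 -0 0
  -0 -0 0.028 0 -0 0
  -0 -0 0.029 0 -0 0
```

```bash
python3 -m pendant '[-0.026,0.011,0.024,0,0,-0.001,0.062,-0.026,0.011,0.023,0,0,-0.001,0.062,-0.025,0.012,0.024,0,0,-0.001,0.062,0,0,0,0,0,0,0.062,0,0,0.029,0,0,0,0.062,0,0,0.028,0,0,0,0.062,0,0,0.029,0,0,0,0.062,0,0,0,0,0,0,0.03,0,0,0,0,0,0,0.03,0,0,0,0,0,0,0.03]' 20
python3 -m pendant '[0,0,0,0,0,0,0.03,0,0,0,0,0,0,0.03]' 25
python3 -c "
from h import *
st();plan((.474,.132,.244,90,4),(.42,-.19,.244,41.7,10))"
```

```text
clock: 2.7
position: [0.4746, 0.1341, 0.1148]
ee_rot: [2.217, 2.225, 0.003]
force: [1.1, 0.3, -0.7]
width: 0.488
gripper_force: 20.0
clock: 2.95
position: [0.4747, 0.1339, 0.1147]
ee_rot: [2.218, 2.225, 0.003]
force: [-0.8, 1.6, 7.3]
width: 0.484
gripper_force: 25.0
t 2.95 p [0.4747 0.1339 0.1147] xax [-0.003   1.      0.0012] z [ 0.0017  0.0012 -1.    ] F [-0.7696  1.559   7.2538] w 0.04446073137854372
(0.474, 0.132, 0.244)
  -0 -0 -0.032 0 -0 0.001
  -0.001 -0 -0.032 0.001 -0 0.001
  -0 -0 -0.033 0 -0.001 0.001
  -0.001 -0.001 -0.032 0.001 -0 0
(0.42, -0.19, 0.244)
  -0.032 -0.005 -0 -0 -0 0.084
  -0.033 -0.003 -0 -0 -0 0.084
  -0.033 0 -0 -0 -0 0.084
  -0.032 0.003 -0 -0 0 0.084
  -0.032 0.006 -0 -0 0 0.085
  -0.032 0.008 -0 -0 0 0.084
  -0.031 0.011 -0 -0 0 0.085
  -0.03 0.013 -0 -0 0 0.084
  -0.028 0.016 -0 -0 0 0.085
  -0.027 0.018 -0 -0 0 0.084
```

```bash
python3 -m pendant '[0,0,-0.032,0,0,0,0.03,-0.001,0,-0.032,0,0,0,0.03,0,0,-0.033,0,0,0,0.03,-0.001,0,-0.032,0,0,0,0.03]'
python3 -m pendant '[-0.032,-0.005,0,0,0,0.084,0.03,-0.033,-0.003,0,0,0,0.084,0.03,-0.033,0,0,0,0,0.084,0.03,-0.032,0.003,0,0,0,0.084,0.03,-0.032,0.006,0,0,0,0.085,0.03,-0.032,0.008,0,0,0,0.084,0.03,-0.031,0.011,0,0,0,0.085,0.03,-0.03,0.013,0,0,0,0.084,0.03,-0.028,0.016,0,0,0,0.085,0.03,-0.027,0.018,0,0,0,0.084,0.03]'
python3 -m pendant '[0,0,0,0,0,0,0.03]'
python3 -c "
from h import *
st();shot('wrist','w2',None,1.25)"
```

```text
clock: 3.45
position: [0.4736, 0.1312, 0.2438]
ee_rot: [-2.218, -2.224, 0.0]
force: [0.3, 1.0, -1.7]
width: 0.485
gripper_force: 25.0
clock: 4.7
position: [0.42, -0.193, 0.2425]
ee_rot: [-2.938, -1.113, 0.0]
force: [1.3, -0.1, -1.4]
width: 0.483
gripper_force: 25.0
clock: 4.82
position: [0.4195, -0.1944, 0.2427]
ee_rot: [2.938, 1.109, -0.001]
force: [-0.0, -0.5, -2.2]
width: 0.487
gripper_force: 25.0
t 4.825 p [ 0.4195 -0.1944  0.2427] xax [ 0.7504  0.661  -0.0009] z [-0.0003 -0.0011 -1.    ] F [-0.0056 -0.5496 -2.2065] w 0.044699580147454135
```

View pics/w2.png

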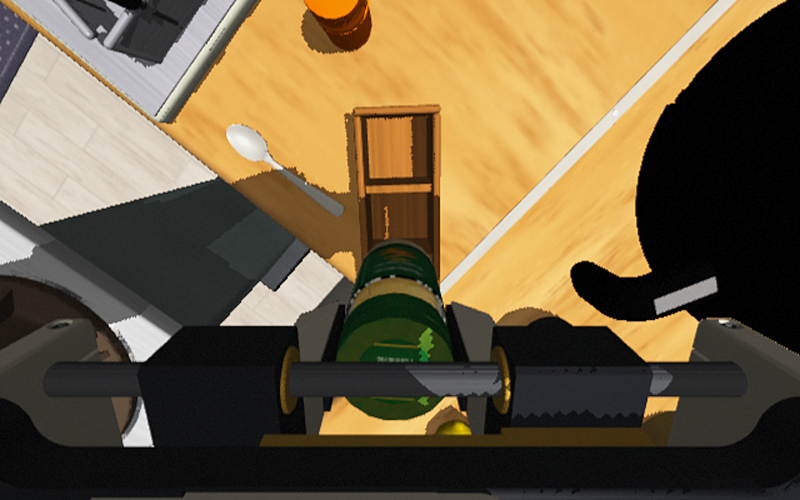

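The jar is held, and the rack's far end shows with rim corners at (355,107) and (440,107), cross wall at row 186, edges upright in the picture.

Run:
```python
from h import *
c=load('w2')
P=lambda u,v,z=.072:ray(c,(u+.5)/1.25-.5,(v+.5)/1.25-.5,z)
a,b,w,d=P(355,107),P(440,107),P(398,186),P(440,240)
print(a,b,w,d,np.linalg.norm(a-b),np.degrees(np.arctan2(*(b-d)[[1,0]])))
m=(a+b)/2;u=observe();X=R.from_rotvec(u['ee_rot']).as_matrix()[:,0]
print('end mid',m,'wall at',(m-w)@X,'(64.0-ish expected 64)')
ctr=m-.0945*X;print('ctr',ctr,'top est','.4206 -.1908',)
for s in(61,0,-61):print(s,ctr+s/1e3*X)
```

```text
[ 0.4731 -0.107   0.072 ] [ 0.5158 -0.1553  0.072 ] [ 0.4501 -0.1709  0.072 ] [ 0.4397 -0.2273  0.072 ] 0.06449487319089929 43.390528997805525
end mid [ 0.4945 -0.1312  0.072 ] wall at 0.059562547996385475 (64.0-ish expected 64)
ctr [ 0.4238 -0.1939  0.072 ] top est .4206 -.1908
61 [ 0.4694 -0.1534  0.072 ]
0 [ 0.4238 -0.1939  0.072 ]
-61 [ 0.3781 -0.2343  0.0721]
```

Run:
```python
import cv2
im=cv2.imread('pics/w2_full.png')[75:205,265:375]
cv2.imwrite('pics/w2c.png',cv2.resize(im,None,fx=4.5,fy=4.5,interpolation=cv2.INTER_CUBIC))
```

```text
(no output)
```

View pics/w2c.png

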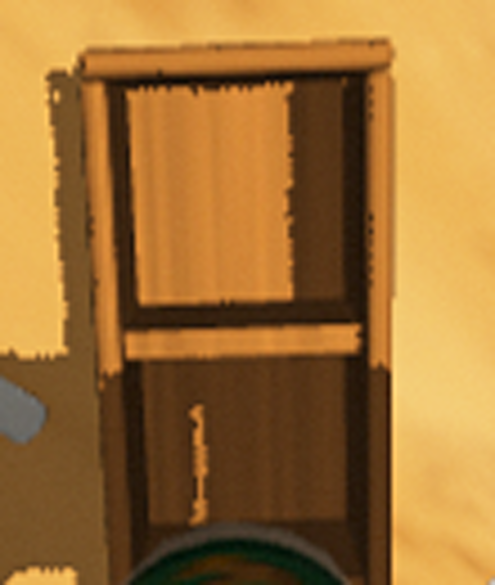

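The crop shows the far cell: outer corners at (83,58) and (390,42), lower edge points at (105,372) and (388,370), and inner rim top edge at row 73.

Run:
```python
from h import *
c=load('w2')
P=lambda u,v,z=.072:ray(c,265+(u+.5)/4.5-.5,75+(v+.5)/4.5-.5,z)
a,b,l,r,w1,w2=P(83,58),P(390,42),P(105,372),P(388,370),P(125,342),P(360,337)
print(a,b,l,r,np.linalg.norm(a-b))
f=lambda d:np.degrees(np.arctan2(d[1],d[0]))
print(f(a-l),f(b-r),f(a-b)-90,f(w1-w2)-90)
for yaw in(41.5,42.5):
    X=np.array([np.cos(np.radians(yaw)),np.sin(np.radians(yaw)),0]);Y=np.array([-X[1],X[0],0]);O=np.zeros(3)
    m=(a+b)/2; print(yaw,'wall',(m-(w1+w2)/2)@X, 'far cell',m-.0335*X,'lateral',[q@Y for q in(a,l,b,r)])
print(observe()['position'])
```

```text
[ 0.4712 -0.1075  0.072 ] [ 0.5164 -0.154   0.072 ] [ 0.4233 -0.1535  0.072 ] [ 0.4658 -0.2011  0.072 ] 0.06479128857549378
43.846607985799665 42.98286497928317 44.17671406272521 42.58905769498659
41.5 wall 0.060721399426317504 far cell [ 0.4687 -0.1529  0.072 ] lateral [np.float64(-0.3927584848745491), np.float64(-0.3954807614756395), np.float64(-0.45747908209142074), np.float64(-0.4592689809919034)]
42.5 wall 0.06073557571110374 far cell [ 0.4691 -0.1534  0.072 ] lateral [np.float64(-0.39761527978192557), np.float64(-0.39917775928602606), np.float64(-0.4623788269572958), np.float64(-0.462961729492907)]
[ 0.42   -0.1927  0.2425]
```

```bash
python3 -c "
from h import *
plan((.4704,-.152,.242,43,3),(.4704,-.152,.172,43,3),(.4704,-.152,.138,43,3))"
```

```text
(0.4704, -0.152, 0.242)
  0.022 0.001 0 -0 0 -0.008
  0.021 0.001 0 -0 0 -0.008
  0.022 0.002 0 -0 0 -0.009
(0.4704, -0.152, 0.172)
  -0 -0 0.023 -0 0 0
  -0 -0 0.024 -0 0 0
  -0 -0 0.023 -0 0 0
(0.4704, -0.152, 0.138)
  -0 -0 0.011 -0 0 0
  -0 -0 0.012 -0 0 0
  -0 -0 0.011 -0 0 0
```

```bash
python3 -m pendant '[0.022,0.001,0,0,0,-0.008,0.03,0.021,0.001,0,0,0,-0.008,0.03,0.022,0.002,0,0,0,-0.009,0.03,0,0,0.023,0,0,0,0.03,0,0,0.024,0,0,0,0.03,0,0,0.023,0,0,0,0.03,0,0,0,0,0,0,0.03]'
python3 -c "
from h import *
st();shot('wrist','w3',None,1.25);plan((.4704,-.152,.172,43,1))"
```

```text
clock: 5.75
position: [0.4717, -0.1486, 0.1713]
ee_rot: [-2.918, -1.161, 0.005]
force: [-0.2, -0.6, -1.6]
width: 0.485
gripper_force: 25.0
t 5.75 p [ 0.4717 -0.1486  0.1713] xax [ 0.7266  0.687  -0.0024] z [-0.0035  0.0002 -1.    ] F [-0.2315 -0.557  -1.5969] w 0.0445360996508971
(0.4704, -0.152, 0.172)
  -0.003 0.001 0 -0.001 0.001 0.006
```

View pics/w3.png

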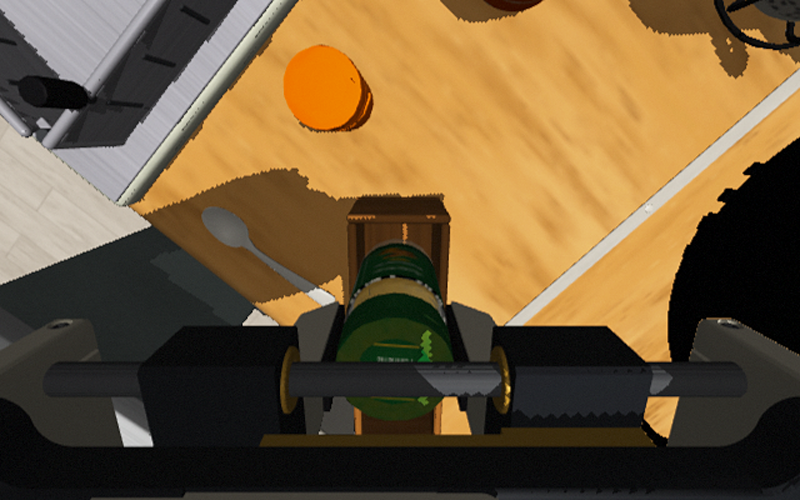

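The jar (centre column 395, far bottom edge row 242) hangs over the far cell. The rack rim spans columns 348–450, with the outer end at about row 217.

Run:
```python
from h import *
c=load('w3');e=cam('wrist')
P=lambda u,v,z=.072:ray(c,(u+.5)/1.25-.5,(v+.5)/1.25-.5,z)
M=c[2]; X=M@[0,-.9533,-.3021];X=-X if X[0]<0 else X;Y=M[:,0]
m=(P(348,217)+P(450,217))/2; cell=m-.0335*X
j=P(395.5,242,.0885);j=(j-.023*X)
print(np.linalg.norm(P(348,217)-P(450,217)),m,cell,j,'need X',(cell-j)@X,'Y',(cell-j)@Y)
```

```text
0.06516842119790478 [ 0.4938 -0.1309  0.072 ] [ 0.4694 -0.1539  0.0721] [ 0.4669 -0.1533  0.0886] need X 0.0014615300722986967 Y 0.0022494512570335164
```

```bash
python3 -m pendant '[-0.001,0.002,0,0,0,0.004,0.03,0,0,0.012,0,0,0,0.03,0,0,0.012,0,0,0,0.03,0,0,0.01,0,0,0,0.03,0,0,0,0,0,0,0.03]'; python3 -m pendant '[0,0,0.012,0,0,0,0.03,0,0,0.012,0,0,0,0.03,0,0,0,0,0,0,0.03]'; python3 -c "
from h import *
st()"
```

```text
clock: 6.42
position: [0.4718, -0.152, 0.1377]
ee_rot: [-2.922, -1.152, 0.003]
force: [-0.7, -0.5, -2.1]
width: 0.484
gripper_force: 25.0
clock: 6.8
position: [0.4718, -0.1519, 0.1137]
ee_rot: [-2.921, -1.153, 0.003]
force: [-0.5, -0.6, -3.0]
width: 0.488
gripper_force: 25.0
t 6.8 p [ 0.4718 -0.1519  0.1137] xax [ 0.7306  0.6828 -0.0013] z [-0.002   0.0003 -1.    ] F [-0.5262 -0.5905 -2.9505] w 0.044773075774274036
```

```bash
python3 -m pendant '[0,0,0.012,0,0,0,0.03,0,0,0.01,0,0,0,0.03,0,0,0,0,0,0,0.03,0,0,0.001,0,0,0,0.05,0,0,0,0,0,0,0.062,0,0,0,0,0,0,0.062]'; python3 -m pendant '[0,0,-0.03,0,0,0,0.062,0,0,-0.04,0,0,0,0.062,0,0,-0.04,0,0,0,0.062,0,0,-0.03,0,0,0,0.062]'; python3 -c "
from h import *
st();shot('wrist','w4');shot('top','t4',(185,180,415,290),3.4);plan((.44,.17,.24,90,10))"
```

```text
clock: 7.55
position: [0.4729, -0.1522, 0.0921]
ee_rot: [2.922, 1.153, 0.001]
force: [-0.4, -0.7, 0.1]
width: 0.665
gripper_force: 0.0
clock: 8.05
position: [0.4729, -0.1523, 0.2336]
ee_rot: [2.922, 1.153, 0.003]
force: [-0.6, -0.4, -0.1]
width: 0.674
gripper_force: 0.0
t 8.05 p [ 0.4729 -0.1523  0.2336] xax [0.7306 0.6828 0.0013] z [ 0.0018  0.     -1.    ] F [-0.6095 -0.4227 -0.0576] w 0.06182829122667899
(0.44, 0.17, 0.24)
  0.02 -0.026 -0.001 0.001 -0 -0.082
  0.022 -0.024 -0 0.001 -0 -0.082
  0.023 -0.022 -0.001 0 -0 -0.082
  0.025 -0.02 -0 0.001 -0 -0.082
  0.027 -0.018 -0 0 -0 -0.082
  0.028 -0.016 -0.001 0.001 -0 -0.082
  0.03 -0.014 -0 0.001 -0.001 -0.082
  0.03 -0.011 -0.001 0 -0 -0.082
  0.032 -0.009 -0 0.001 -0.001 -0.082
  0.032 -0.007 -0.001 0 -0 -0.081
```

View pics/w4.png

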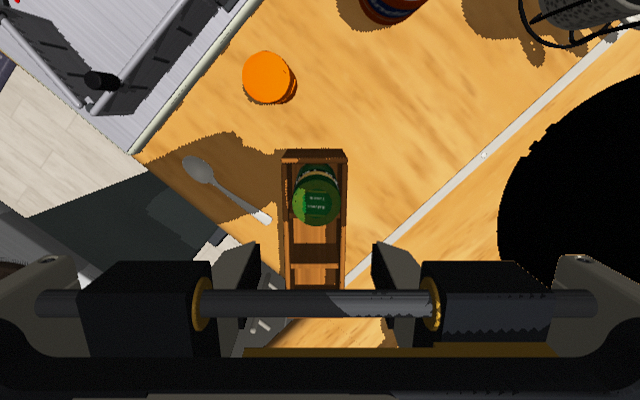

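Jar_1 stands upright in the far cell. Next is jar_2.

```bash
python3 -m pendant '[0.02,-0.026,-0.001,0,0,-0.082,0.062,0.022,-0.024,0,0,0,-0.082,0.062,0.023,-0.022,-0.001,0,0,-0.082,0.062,0.025,-0.02,0,0,0,-0.082,0.062,0.027,-0.018,0,0,0,-0.082,0.062,0.028,-0.016,-0.001,0,0,-0.082,0.062,0.03,-0.014,0,0,0,-0.082,0.062,0.03,-0.011,-0.001,0,0,-0.082,0.062,0.032,-0.009,0,0,0,-0.082,0.062,0.032,-0.007,-0.001,0,0,-0.081,0.062]'; python3 -m pendant '[0,0,0,0,0,0,0.062]' ; python3 -c "
from h import *
st();shot('wrist','w5',None,1.25);plan((.44,.17,.24,90,1))"
```

```text
clock: 9.4
position: [0.4375, 0.1722, 0.2363]
ee_rot: [-2.218, -2.225, 0.001]
force: [-0.1, 0.3, 0.0]
width: 0.675
gripper_force: 0.0
clock: 9.52
position: [0.4373, 0.1739, 0.2363]
ee_rot: [-2.214, -2.228, 0.0]
force: [0.3, -0.7, 0.3]
width: 0.675
gripper_force: 0.0
t 9.525 p [0.4373 0.1739 0.2363] xax [-0.006   1.      0.0003] z [-0.0006  0.0003 -1.    ] F [ 0.253  -0.6848  0.2799] w 0.061933889975326666
(0.44, 0.17, 0.24)
  -0.002 0.002 -0.004 -0 0 0.003
```

View pics/w5.png

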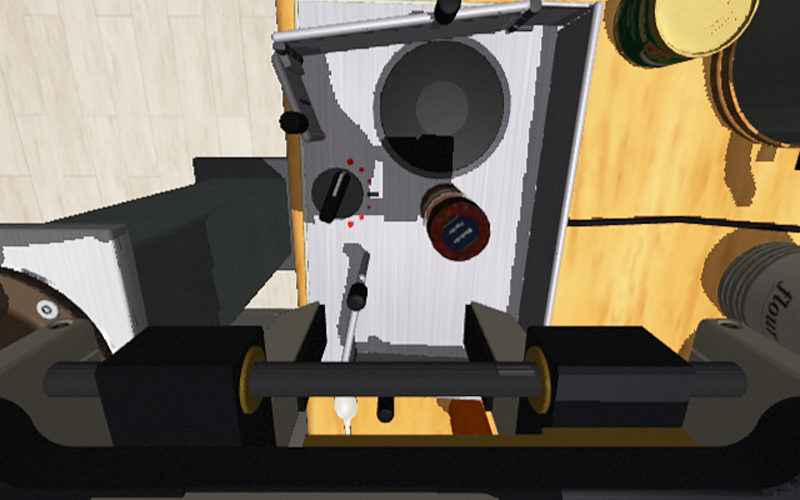

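Jar_2's cap is at (458,234), so it hasn't moved. Dial bar runs from (344,174) to (330,218). Tip peg is at (293,122), flap peg at (357,296).

Run:
```python
from h import *
c=load('w5')
P=lambda u,v,z:ray(c,(u+.5)/1.25-.5,(v+.5)/1.25-.5,z)
for n,u,v,z in [('jar2',458,234,.137),('dial',337,196,.066),('disc',337,194,.04),('mark',373,194,.032),('tipg',293,122,.126),('flapg',357,295,.126),('wingg',386,405,.126),('coverg',447,10,.126)]: print(n,P(u,v,z))
j=P(458,234,.137)
plan((j[0],j[1],.20,90,2),(j[0],j[1],.114,90,3))
```

```text
jar2 [0.477 0.192 0.137]
dial [0.3892 0.2048 0.066 ]
disc [0.3854 0.2024 0.04  ]
mark [0.4165 0.2014 0.032 ]
tipg [0.3724 0.2602 0.126 ]
flapg [0.4095 0.1439 0.126 ]
wingg [0.4301 0.0507 0.126 ]
coverg [0.4653 0.3217 0.126 ]
(np.float64(0.4770437714861785), np.float64(0.19196353639306968), 0.2)
  0.01 0.02 0.018 -0 0 0.001
  0.01 0.019 0.018 -0 0 0.002
(np.float64(0.4770437714861785), np.float64(0.19196353639306968), 0.114)
  -0 0 0.029 -0 0 -0
  -0 0 0.029 -0 0 -0
  -0 0 0.028 -0 0 -0
```

```bash
python3 -m pendant '[0.01,0.02,0.018,0,0,0.001,0.062,0.01,0.019,0.018,0,0,0.002,0.062,0,0,0,0,0,0,0.062,0,0,0.029,0,0,0,0.062,0,0,0.029,0,0,0,0.062,0,0,0.028,0,0,0,0.062,0,0,0,0,0,0,0.03,0,0,0,0,0,0,0.03,0,0,0,0,0,0,0.03,0,0,0,0,0,0,0.03]' 20
python3 -m pendant '[0,0,0,0,0,0,0.03,0,0,-0.032,0,0,0,0.03,0,0,-0.032,0,0,0,0.03,0,0,-0.032,0,0,0,0.03,0,0,-0.033,0,0,0,0.03]' 25
python3 -c "
from h import *
st();plan((.428,-.194,.244,43.2,10))"
```

```text
clock: 10.82
position: [0.4781, 0.1912, 0.1162]
ee_rot: [2.224, 2.217, 0.004]
force: [0.2, -1.3, 7.6]
width: 0.44
gripper_force: 20.0
clock: 11.45
position: [0.4764, 0.1907, 0.2448]
ee_rot: [-2.225, -2.218, 0.001]
force: [0.9, 0.7, -3.1]
width: 0.441
gripper_force: 24.9
t 11.45 p [0.4764 0.1907 0.2448] xax [ 0.0031  1.     -0.0002] z [-0.0007 -0.0002 -1.    ] F [ 0.9072  0.7172 -3.1477] w 0.04049087316018268
(0.428, -0.194, 0.244)
  -0.038 -0.005 0 -0 0 0.081
  -0.039 -0.002 0 -0 0 0.081
  -0.039 0.002 0 -0 0 0.081
  -0.038 0.005 0 -0 0 0.082
  -0.038 0.008 0 -0 0 0.081
  -0.037 0.011 0 -0 0 0.082
  -0.036 0.014 0 -0 0 0.081
  -0.035 0.017 0 -0 0 0.082
  -0.034 0.019 0 -0 0 0.081
  -0.032 0.022 0.001 -0 0.001 0.082
```

```bash
python3 -m pendant '[-0.038,-0.005,0,0,0,0.081,0.03,-0.039,-0.002,0,0,0,0.081,0.03,-0.039,0.002,0,0,0,0.081,0.03,-0.038,0.005,0,0,0,0.082,0.03,-0.038,0.008,0,0,0,0.081,0.03,-0.037,0.011,0,0,0,0.082,0.03,-0.036,0.014,0,0,0,0.081,0.03,-0.035,0.017,0,0,0,0.082,0.03,-0.034,0.019,0,0,0,0.081,0.03,-0.032,0.022,0,0,0,0.082,0.03]'; python3 -m pendant '[0,0,0,0,0,0,0.03]';python3 -c "
from h import *
st();plan((.428,-.194,.2,43.2,2),(.428,-.194,.16,43.2,2))"
```

```text
clock: 12.7
position: [0.4266, -0.1954, 0.2434]
ee_rot: [-2.923, -1.148, 0.001]
force: [1.0, 0.9, -3.4]
width: 0.442
gripper_force: 25.0
clock: 12.82
position: [0.4261, -0.1973, 0.2436]
ee_rot: [2.926, 1.143, -0.002]
force: [0.4, 0.3, -3.0]
width: 0.441
gripper_force: 25.0
t 12.825 p [ 0.4261 -0.1973  0.2436] xax [ 0.7352  0.6779 -0.0012] z [-0.0008 -0.0008 -1.    ] F [ 0.4359  0.2952 -3.0001] w 0.04050608379871108
(0.428, -0.194, 0.2)
  0.002 -0.001 0.022 0 0.001 -0.005
  0.002 -0 0.022 0 0 -0.004
(0.428, -0.194, 0.16)
  -0 -0 0.02 0 0 -0
  -0 -0 0.02 0 0 -0
```

```bash
python3 -m pendant '[0.002,-0.001,0.022,0,0,-0.005,0.03,0.002,0,0.022,0,0,-0.004,0.03,0,0,0.016,0,0,0,0.03,0,0,0.02,0,0,0,0.03,0,0,0.012,0,0,0,0.03,0,0,0.012,0,0,0,0.03,0,0,0,0,0,0,0.03]';python3 -c "
from h import *
st();plan((.428,-.194,.094,43.2,3))"
```

```text
clock: 13.7
position: [0.4312, -0.1915, 0.1403]
ee_rot: [2.915, 1.166, 0.002]
force: [-2.5, -2.2, 8.4]
width: 0.441
gripper_force: 25.0
t 13.7 p [ 0.4312 -0.1915  0.1403] xax [0.724  0.6898 0.0004] z [ 0.0018 -0.0013 -1.    ] F [-2.4733 -2.2212  8.3684] w 0.04045371909138566
(0.428, -0.194, 0.094)
  -0.001 -0 0.015 0.001 -0 0.002
  -0.002 -0 0.016 0.001 -0 0.003
  -0.001 -0 0.015 0 -0 0.002
```

```bash
python3 -m pendant '[0,0,-0.02,0,0,0,0.03,0,0,-0.02,0,0,0,0.03,0,0,0,0,0,0,0.03]';python3 -c "
from h import *
st();shot('wrist','w6',None,1.25)"
```

```text
clock: 14.08
position: [0.4317, -0.1904, 0.1807]
ee_rot: [2.915, 1.169, 0.004]
force: [0.1, 0.5, -2.8]
width: 0.439
gripper_force: 25.0
t 14.075 p [ 0.4317 -0.1904  0.1807] xax [0.7229 0.6909 0.0021] z [ 0.0031 -0.0002 -1.    ] F [ 0.0889  0.538  -2.8266] w 0.04027212908346159
```

View pics/w6.png

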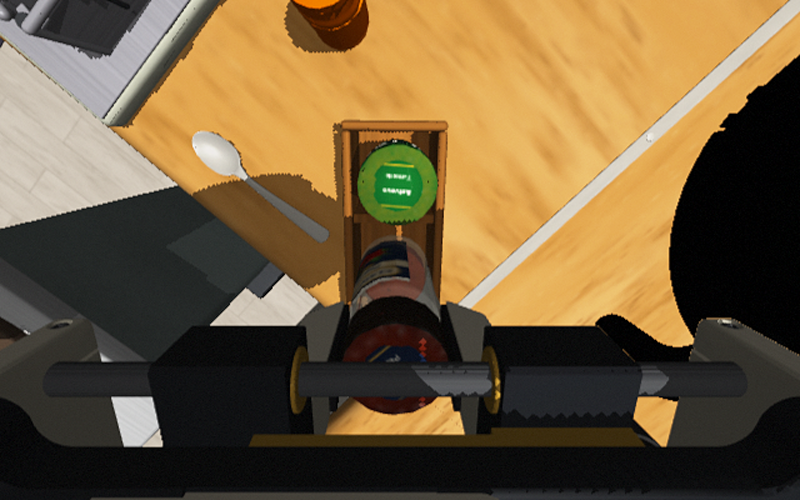

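Jar_2 hangs straight: far bottom edge at row 235, columns 357–440. Rack rim end is at row 122, columns 342–447, and the cross wall at row 217.

Run:
```python
from h import *
c=load('w6')
P=lambda u,v,z=.072:ray(c,(u+.5)/1.25-.5,(v+.5)/1.25-.5,z)
X=np.array([.7229,.6909,0]);Y=np.array([.6909,-.7229,0]);t=np.array([.4317,-.1904,0])
q=lambda p:np.array([(p-t)@X,(p-t)@Y])
print('end',q(P(342,122)),q(P(447,122)),'lo',q(P(349,290)),q(P(443,290)),'wall',q(P(395,217)))
print('jar1',q(P(397,181,.112)))
for z in(.09,.097,.104):print('jar edge',q(P(398.5,235,z)),q(P(357,280,z)),q(P(440,280,z)))
```

```text
end [ 0.0864 -0.0325] [0.0864 0.0323] lo [-0.0256 -0.0321] [-0.0256  0.034 ] wall [0.0267 0.0002]
jar1 [0.055  0.0012]
jar edge [0.019  0.0024] [-0.0111 -0.0245] [-0.0111  0.0294]
jar edge [0.0208 0.0023] [-0.0084 -0.0238] [-0.0084  0.0285]
jar edge [0.0226 0.0022] [-0.0057 -0.0231] [-0.0057  0.0276]
```

```bash
python3 -m pendant '[-0.003,-0.001,0,0,0,0,0.03,-0.003,0,0,0,0,0,0.03,0,0,0.02,0,0,0,0.03,0,0,0.016,0,0,0,0.03,0,0,0.012,0,0,0,0.03,0,0,0.012,0,0,0,0.03,0,0,0,0,0,0,0.03]';python3 -c "
from h import *
st()"
```

```text
clock: 15.0
position: [0.4251, -0.1933, 0.1189]
ee_rot: [-2.915, -1.169, 0.002]
force: [0.8, -0.7, -2.0]
width: 0.439
gripper_force: 25.0
t 15.0 p [ 0.4251 -0.1933  0.1189] xax [ 0.7232  0.6907 -0.001 ] z [-0.0016  0.0002 -1.    ] F [ 0.8088 -0.6905 -2.0489] w 0.04027706691623187
```

```bash
python3 -m pendant '[0,0,0.012,0,0,0,0.03,0,0,0.01,0,0,0,0.03,0,0,0,0,0,0,0.03]'; python3 -m pendant '[0,0,0.003,0,0,0,0.03,0,0,0,0,0,0,0.03]'
```

```text
clock: 15.38
position: [0.4251, -0.1932, 0.097]
ee_rot: [-2.915, -1.169, 0.002]
force: [-0.5, -0.2, -3.9]
width: 0.442
gripper_force: 25.0
clock: 15.62
position: [0.4257, -0.1934, 0.0947]
ee_rot: [2.916, 1.169, 0.0]
force: [0.6, -0.2, -4.0]
width: 0.441
gripper_force: 25.0
```

```bash
python3 -m pendant '[0,0,0.003,0,0,0,0.03,0,0,0,0,0,0,0.03,0,0,0,0,0,0,0.058,0,0,0,0,0,0,0.058,0,0,-0.03,0,0,0,0.058,0,0,-0.04,0,0,0,0.058,0,0,-0.04,0,0,0,0.058,0,0,-0.03,0,0,0,0.058]'; python3 -c "
from h import *
st();shot('wrist','w7');plan((.34,.21,.23,90,10))"
```

```text
clock: 16.62
position: [0.4259, -0.1937, 0.2335]
ee_rot: [2.915, 1.168, 0.002]
force: [-0.2, 0.1, 1.0]
width: 0.633
gripper_force: 0.0
t 16.625 p [ 0.4259 -0.1937  0.2335] xax [0.7232 0.6906 0.0011] z [ 0.0017 -0.0001 -1.    ] F [-0.2302  0.0707  1.0429] w 0.05807857102810141
(0.34, 0.21, 0.23)
  0.022 -0.035 0.001 0.001 -0 -0.081
  0.024 -0.033 0.001 0.001 -0 -0.081
  0.027 -0.031 0.001 0 -0 -0.081
  0.03 -0.029 0 0.001 -0 -0.081
  0.032 -0.027 0.001 0 -0 -0.081
  0.034 -0.024 0 0.001 -0 -0.081
  0.035 -0.021 0.001 0.001 -0 -0.081
  0.037 -0.019 0 0 -0.001 -0.081
  0.039 -0.015 0.001 0.001 -0 -0.081
  0.04 -0.012 0 0 -0.001 -0.08
```

View pics/w7.png

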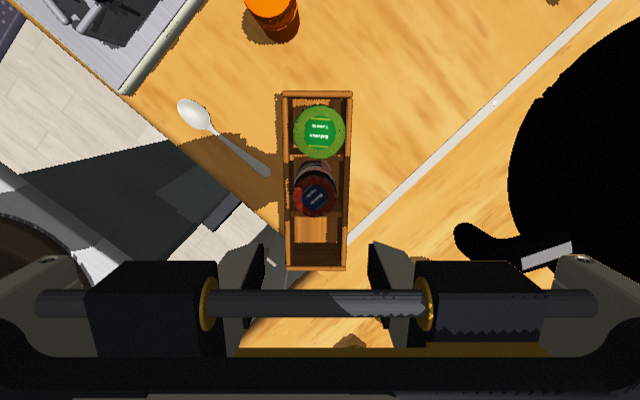

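Both jars are upright in the rack and no third one is on the hob. Now the dial: I'll grip only the top few mm of the bar so the gripper body stays above the pegs.

```bash
python3 -c "
from h import *
print(observe()['joints']);plan((.386,.202,.20,69,10),(.386,.202,.10,69,4))"
```

```text
[-0.3745  0.208   0.8313  1.9891 -0.1827  1.0133 -0.2666]
(0.386, 0.202, 0.2)
  0.024 -0.032 0.004 0.001 -0 -0.044
  0.026 -0.03 0.004 0 -0 -0.044
  0.027 -0.029 0.004 0.001 -0 -0.044
  0.028 -0.028 0.003 0 -0 -0.044
  0.03 -0.027 0.004 0.001 -0 -0.044
  0.031 -0.026 0.003 0 -0 -0.045
  0.032 -0.024 0.004 0.001 -0.001 -0.044
  0.033 -0.023 0.003 0 -0 -0.045
  0.033 -0.021 0.004 0.001 -0.001 -0.044
  0.035 -0.019 0.003 0 -0 -0.045
(0.386, 0.202, 0.1)
  -0 -0 0.025 0 -0 0
  -0 -0 0.025 0 -0 0
  -0 -0 0.025 0 -0 0
  -0 -0 0.025 0 -0 0
```

```bash
python3 -m pendant '[0.024,-0.032,0.004,0,0,-0.044,0.04,0.026,-0.03,0.004,0,0,-0.044,0.04,0.027,-0.029,0.004,0,0,-0.044,0.04,0.028,-0.028,0.003,0,0,-0.044,0.04,0.03,-0.027,0.004,0,0,-0.044,0.04,0.031,-0.026,0.003,0,0,-0.045,0.04,0.032,-0.024,0.004,0,0,-0.044,0.04,0.033,-0.023,0.003,0,0,-0.045,0.04,0.033,-0.021,0.004,0,0,-0.044,0.04,0.035,-0.019,0.003,0,0,-0.045,0.04]'; python3 -m pendant '[0,0,0.025,0,0,0,0.04,0,0,0.025,0,0,0,0.04,0,0,0.02,0,0,0,0.04,0,0,0,0,0,0,0.04]';python3 -c "
from h import *
st();plan((.386,.202,.073,69,4))"
```

```text
clock: 17.92
position: [0.3839, 0.2045, 0.1957]
ee_rot: [-2.586, -1.783, -0.001]
force: [0.8, -0.9, -0.6]
width: 0.434
gripper_force: 0.0
clock: 18.42
position: [0.3834, 0.2026, 0.1248]
ee_rot: [2.588, 1.78, -0.004]
force: [0.7, 0.2, 0.7]
width: 0.435
gripper_force: 0.0
t 18.425 p [0.3834 0.2026 0.1248] xax [ 0.3574  0.9339 -0.0024] z [-0.0019 -0.0018 -1.    ] F [0.7145 0.2214 0.7017] w 0.039916265198929456
(0.386, 0.202, 0.073)
  0 0.001 0.013 -0 0.001 0
  0 0.001 0.013 -0 0 0
  0 0 0.013 -0.001 0.001 0.001
  0 0.001 0.013 -0 0 0
```

```bash
python3 -m pendant '[0,0.001,0.013,0,0,0,0.04,0,0.001,0.013,0,0,0,0.04,0,0,0.013,0,0,0,0.04,0,0.001,0.013,0,0,0,0.04,0,0,0,0,0,0,0.04]'; python3 -m pendant '[0,0,0,0,0,0,0.004,0,0,0,0,0,0,0.004,0,0,0,0,0,0,0.004,0,0,0,0,0,0,0.004]' 25;python3 -c "
from h import *
st()"
```

```text
clock: 19.05
position: [0.3865, 0.2017, 0.0727]
ee_rot: [2.588, 1.781, -0.003]
force: [-1.1, 0.4, 0.8]
width: 0.437
gripper_force: 0.0
clock: 19.55
position: [0.3862, 0.2027, 0.074]
ee_rot: [-2.586, -1.781, 0.001]
force: [-3.7, 2.0, 4.4]
width: 0.123
gripper_force: 25.0
t 19.55 p [0.3862 0.2027 0.074 ] xax [0.3566 0.9343 0.0003] z [-0.001   0.0007 -1.    ] F [-3.6923  1.9866  4.4167] w 0.011265408569649485
```

```bash
python3 -m pendant '[0,0,0,0,0,0.15,0.004,0,0,0,0,0,0.15,0.004,0,0,0,0,0,0.15,0.004,0,0,0,0,0,0.15,0.004,0,0,0,0,0,0.15,0.004,0,0,0,0,0,0.15,0.004,0,0,0,0,0,0.15,0.004,0,0,0,0,0,0.15,0.004,0,0,0,0,0,0,0.004]' 25;python3 -c "
from h import *
st();print(observe()['ft_torque'])"
```

```text
clock: 20.68
position: [0.3871, 0.2029, 0.0739]
ee_rot: [-3.141, -0.014, -0.001]
force: [-1.2, 1.7, 3.7]
width: 0.152
gripper_force: 33.4
t 20.675 p [0.3871 0.2029 0.0739] xax [1.     0.0088 0.0006] z [ 0.0006  0.0002 -1.    ] F [-1.1713  1.7366  3.6924] w 0.013950226011860876
[0.456  0.3071 0.8469]
```

```bash
for i in 1 2 3; do python3 -m pendant '[0,0,0,0,0,0.06,0.004,0,0,0,0,0,0,0.004]' 25|grep -E "width|gripper"; python3 -c "
from h import *
print(observe()['ft_torque'])"; done; python3 -c "
from h import *
st();shot('wrist','w8',None,1.25);shot('top','t8',(215,230,275,275),10)"
```

```text
width: 0.154
gripper_force: 37.7
[0.7138 0.3289 1.0293]
width: 0.167
gripper_force: 38.4
[0.5774 0.7886 1.0663]
width: 0.183
gripper_force: 38.0
[0.7891 0.3377 1.0654]
t 21.425 p [0.3871 0.2027 0.0739] xax [ 0.9856 -0.1694  0.0003] z [ 0.0004  0.0005 -1.    ] F [-0.4177  2.7961  2.5319] w 0.0167876915030906
```

View pics/w8.png

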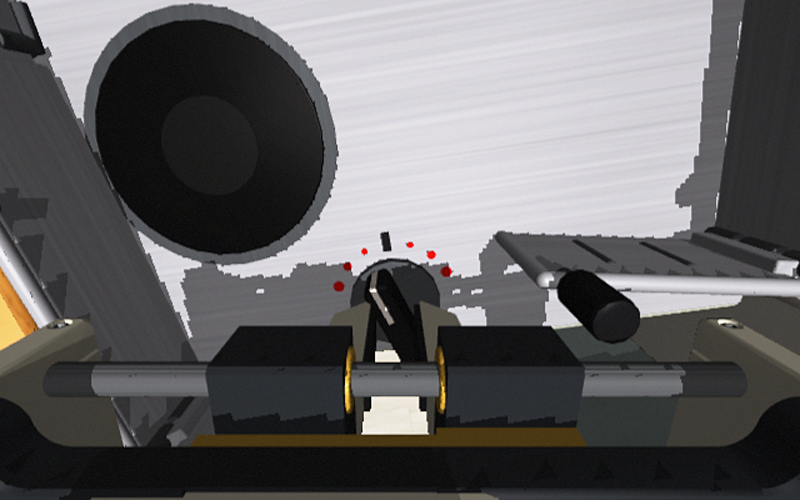

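Run:
```python
from h import *
c=load('w8')
P=lambda u,v,z=.066:ray(c,(u+.5)/1.25-.5,(v+.5)/1.25-.5,z)
f=lambda a,b:np.arctan2(*(a-b)[[1,0]])
print('ptr ang',f(P(372,283),P(391,322)),P(372,283),P(391,322))
D=np.array([P(*q,.033) for q in [(339,286),(347,267),(364,251),(410,244),(431,255),(446,271)]])
m=P(386,242,.033);print(D[:,:2],m)
ctr=(np.linalg.lstsq(np.c_[2*D[:,:2],np.ones(6)],(D[:,:2]**2).sum(1),rcond=None)[0])[:2];print('dial ctr',ctr)
for d in [*D,m]:print(f(d[:2],ctr),np.linalg.norm(d[:2]-ctr))
im=cv2.imread('pics/w8_full.png')[200:300,255:385]
cv2.imwrite('pics/w8c.png',cv2.resize(im,None,fx=6,fy=6,interpolation=cv2.INTER_CUBIC))
```

```text
ptr ang 0.24144361872384873 [0.4082 0.2079 0.066 ] [0.3888 0.2031 0.066 ]
[[0.3969 0.2293]
 [0.4063 0.2231]
 [0.4132 0.2129]
 [0.4129 0.1897]
 [0.4054 0.1802]
 [0.3957 0.1739]] [0.4159 0.2012 0.033 ]
dial ctr [0.3858 0.2018]
1.1863955749201345 0.02956158922364372
0.8014003284128542 0.02952842194662142
0.384102719174805 0.029567579300469916
-0.4223894047388398 0.029731011267075114
-0.8340302256297529 0.02926578106805245
-1.2302243406785698 0.029692245753668262
-0.019777617873090972 0.030160866858569214
```

View pics/w8c.png

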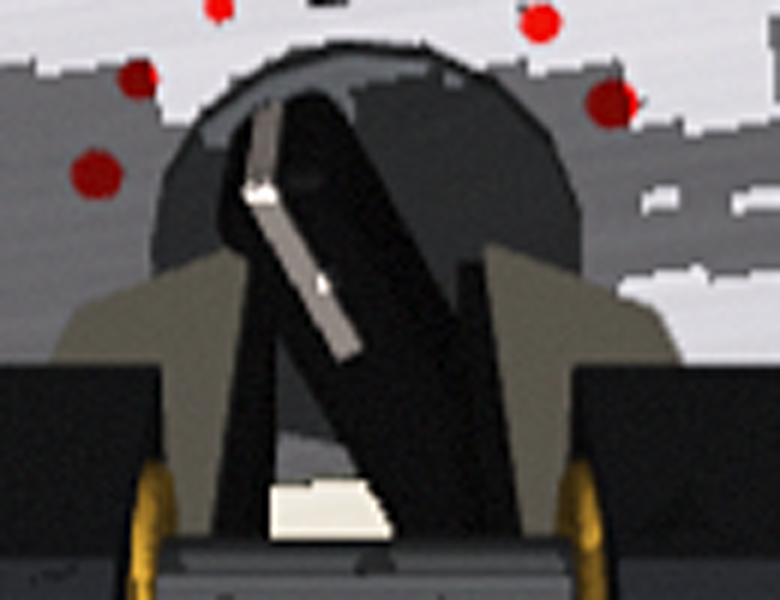

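```bash
for i in 1 2 ; do python3 -m pendant '[0,0,0,0,0,0,0.004,0,0,0,0,0,0,0.004,0,0,0,0,0,0,0.004,0,0,0,0,0,0,0.004]' 25|grep -E "width|gripper"; python3 -c "
from h import *
print(observe()['ft_torque'])"; done; python3 -m pendant '[0,0,0,0,0,-0.1,0.004,0,0,0,0,0,-0.1,0.004,0,0,0,0,0,0,0.004]' 25;python3 -c "
from h import *
st();print(observe()['ft_torque'])"
```

```text
width: 0.18
gripper_force: 38.5
[1.1451 0.294  1.0706]
width: 0.186
gripper_force: 38.5
[1.1815 0.3086 1.0864]
clock: 22.9
position: [0.3872, 0.2028, 0.0739]
ee_rot: [-3.14, -0.042, -0.001]
force: [-0.5, 6.2, 1.2]
width: 0.158
gripper_force: 24.7
t 22.9 p [0.3872 0.2028 0.0739] xax [0.9996 0.0268 0.0006] z [ 0.0006  0.0013 -1.    ] F [-0.4881  6.1759  1.1981] w 0.014462224677065738
[1.4677 0.2155 0.3722]
```

```bash
cat >> h.py <<'E'
def dial():
    """pointer angle of the dial from the wrist picture (light line on the black bar, z .066)"""
    c=cam('wrist');im=get_image('wrist').astype(int);q=proj(c,[.3858,.2018,.066])
    pts=[]
    for v in range(400):
        for u in range(640):
            r,g,b=im[v,u]
            if 95<r and max(r,g,b)-min(r,g,b)<30:
                w=ray(c,u,v,.0665)-[.3858,.2018,.0665]
                d=np.hypot(w[0],w[1])
                if d<.0195: pts.append([*w[:2],u,v,r])
    return q,np.array(pts)
E
python3 -m pendant '[0,0,0,0,0,0,0.03,0,0,0,0,0,0,0.04,0,0,0,0,0,0,0.04,0,0,-0.02,0,0,0,0.04,0,0,-0.02,0,0,0,0.04]' >/dev/null
python3 - <<'E'
from h import *
st();q,p=dial();print(q,len(p))
for u,v in p[:,2:4][::max(1,len(p)//25)]:print((int(u),int(v)),end=' ')
shot('wrist','w9')
E
```

```text
t 23.525 p [0.3867 0.2014 0.114 ] xax [ 0.9997  0.0245 -0.0006] z [-0.0006 -0.0012 -1.    ] F [ 0.809  -0.3078  0.1271] w 0.03978593220601234
[313.9069 232.857 ] 305
(305, 207) (305, 210) (303, 213) (306, 215) (308, 218) (310, 221) (311, 224) (310, 228) (342, 232) (288, 236) (337, 238) (340, 239) (335, 241) (290, 244) (298, 245) (300, 246) (300, 247) (335, 248) (300, 250) (295, 251) (308, 251) (303, 255) (303, 256) (304, 257) (306, 258) (312, 259)
```

Run:
```python
from h import *
c=load('w9');im=cv2.imread('pics/w9_full.png')[:,:,::-1].astype(int)
for v in range(205,232):
    us=[u for u in range(294,325) if im[v,u,0]>90]; print(v,us[:12],end=';')
P=lambda u,v:ray(c,u,v,.0665)
a,b=P(303.5,213),P(311,226);print(a,b,np.arctan2(*(a-b)[[1,0]])+.02)
```

```text
205 [302, 303, 304];206 [302, 303, 304, 305];207 [301, 302, 303, 304, 305];208 [302, 303, 304, 305, 306];209 [302, 303, 304, 305, 306];210 [302, 303, 304, 305, 306];211 [303, 304, 305, 306, 307];212 [303, 304, 305, 306, 307];213 [304, 305, 306, 307, 308];214 [304, 305, 306, 307, 308];215 [304, 305, 306, 307, 308];216 [305, 306, 307, 308];217 [306, 307, 308];218 [306, 307, 308, 309];219 [306, 307, 308, 309];220 [307, 308, 309, 310];221 [307, 308, 309, 310];222 [308, 309, 310];223 [308, 309, 310, 311];224 [308, 309, 310, 311];225 [309, 310, 311, 312];226 [309, 310, 311, 312];227 [310, 311, 312];228 [310, 311, 312, 313];229 [310, 311, 312, 313];230 [311, 312, 313];231 [];[0.4005 0.2094 0.0665] [0.3913 0.2043 0.0665] 0.5341060624766756
```

The line runs (304,209)→(312,230), so the dial fell back to the 0.4 step. I'll regrip aligned with it and hold harder.

```bash
python3 -m pendant '[0,0,0,0,0,-0.178,0.03,0,0,0,0,0,-0.178,0.03,0,0,0.02,0,0,0,0.03,-0.001,0,0.0215,0,0,0,0.03,0,0,0,0,0,0,0.03,0,0,0,0,0,0,0.004,0,0,0,0,0,0,0.004,0,0,0,0,0,0,0.004]' 50; python3 -m pendant '[0,0,0,0,0,0,0.004,0,0,0,0,0,0,0.004]' 55 ;python3 -c "
from h import *
st();print(observe()['ft_torque'])"
```

```text
clock: 24.62
position: [0.3862, 0.2027, 0.0728]
ee_rot: [-3.083, -0.597, -0.001]
force: [-2.2, 2.2, 2.9]
width: 0.115
gripper_force: 50.0
clock: 24.88
position: [0.3862, 0.2027, 0.0727]
ee_rot: [-3.083, -0.597, -0.001]
force: [-2.5, 4.7, 6.9]
width: 0.114
gripper_force: 55.0
t 24.875 p [0.3862 0.2027 0.0727] xax [0.9278 0.373  0.001 ] z [ 0.0005  0.0014 -1.    ] F [-2.5274  4.7299  6.8858] w 0.010445631315822388
[0.8007 0.6495 0.0183]
```

```bash
for i in 1 2; do python3 -m pendant '[0,0,0,0,0,0.06,0.004,0,0,0,0,0,0.06,0.004,0,0,0,0,0,0.06,0.004,0,0,0,0,0,0,0.004]' 55 | grep -E "width|gripper";  python3 -c "
from h import *
print(observe()['ft_torque'][2])"; done;python3 -m pendant '[0,0,0,0,0,0.06,0.004,0,0,0,0,0,0.06,0.004,0,0,0,0,0,0,0.004]' 55 | grep -E "width|gripper";python3 -c "
from h import *
st();print(observe()['ft_torque'][2]);shot('wrist','w10');im=cv2.imread('pics/w10_full.png')[:,:,::-1].astype(int)
for v in range(212,275,3):
    us=[u for u in range(285,340) if im[v,u,0]>90]; print(v,us[:1],us[-1:],end=';')"
```

```text
width: 0.116
gripper_force: 58.5
0.8747266408631529
width: 0.128
gripper_force: 69.0
1.4802963575355452
width: 0.113
gripper_force: 55.0
t 26.25 p [0.3861 0.2028 0.0724] xax [ 0.9953 -0.0965  0.0002] z [ 0.0003  0.0009 -1.    ] F [-1.097   5.2979 -0.0762] w 0.010391451307200796
0.08229198634691914
212 [285] [339];215 [285] [316];218 [285] [302];221 [290] [291];224 [] [];227 [313] [316];230 [313] [316];233 [313] [316];236 [313] [317];239 [313] [317];242 [300] [317];245 [313] [317];248 [313] [317];251 [313] [317];254 [314] [317];257 [314] [317];260 [299] [299];263 [] [];266 [339] [339];269 [] [];272 [339] [339];
```

```bash
python3 -m pendant '[0,0,0,0,0,-0.075,0.004,0,0,0,0,0,0,0.004,0,0,0,0,0,0,0.03,0,0,0,0,0,0,0.04,0,0,0,0,0,0,0.04,0,0,-0.02,0,0,0,0.04,0,0,-0.02,0,0,0,0.04]' 20
python3 - <<'E'
from h import *
st();c=shot('wrist','w11');shot('top','t11');im=cv2.imread('pics/w11_full.png')[:,:,::-1].astype(int)
for v in range(200,235,3):
    us=[u for u in range(294,330) if im[v,u,0]>90]; print(v,us[:1],us[-1:],end=';')
E
```

```text
clock: 27.18
position: [0.3859, 0.2013, 0.1126]
ee_rot: [3.14, -0.037, -0.001]
force: [0.1, 0.9, 0.8]
width: 0.436
gripper_force: 0.0
t 27.175 p [0.3859 0.2013 0.1126] xax [ 0.9997 -0.0238 -0.0004] z [-0.0005 -0.0009 -1.    ] F [0.0883 0.9167 0.8133] w 0.040045841101479865
200 [312] [314];203 [311] [315];206 [311] [315];209 [311] [315];212 [311] [315];215 [311] [315];218 [312] [314];221 [312] [314];224 [312] [314];227 [312] [314];230 [] [];233 [] [];
```

The dial line is straight to the mark (off). Next I'll look over the pegs and locate them by code.

```bash
python3 -c "
from h import *
plan((.42,.165,.29,90,10))"
```

```text
(0.42, 0.165, 0.29)
  0.003 0.004 -0.018 0 -0 -0.159
  0.003 0.004 -0.018 0 -0 -0.159
  0.002 0.004 -0.018 0 -0 -0.16
  0.001 0.005 -0.018 0 -0 -0.159
  0.001 0.005 -0.017 0 -0 -0.16
  -0 0.005 -0.018 0 -0 -0.159
  -0.001 0.005 -0.017 0 -0.001 -0.16
  -0.002 0.005 -0.018 0 -0 -0.159
  -0.002 0.004 -0.017 0.001 -0 -0.16
  -0.003 0.004 -0.018 0 -0.001 -0.159
```

```bash
python3 -m pendant '[0.003,0.004,-0.018,0,0,-0.159,0.04,0.003,0.004,-0.018,0,0,-0.159,0.04,0.002,0.004,-0.018,0,0,-0.16,0.04,0.001,0.005,-0.018,0,0,-0.159,0.04,0.001,0.005,-0.017,0,0,-0.16,0.04,0,0.005,-0.018,0,0,-0.159,0.04,-0.001,0.005,-0.017,0,0,-0.16,0.04,-0.002,0.005,-0.018,0,0,-0.159,0.04,-0.002,0.004,-0.017,0,0,-0.16,0.04,-0.003,0.004,-0.018,0,0,-0.159,0.04]'; python3 -m pendant '[0,0,0,0,0,0,0.04]' >/dev/null
cat >> h.py <<'E'
def pegs(name='wx'):
    c=shot('wrist',name);im=cv2.imread(f'pics/{name}_full.png')
    m=(im.max(2)<38).astype(np.uint8);n,l,s,ct=cv2.connectedComponentsWithStats(m)
    for i in range(1,n):
        if 30<s[i,4]<1500: print(s[i],ct[i],'at .126',ray(c,*ct[i],.12)[:2])
    return c
E
python3 -c "
from h import *
st();c=pegs('w12')
for q in [(.405,.142,.126),(.43,.045,.126),(.371,.261,.126),(.465,.325,.126)]:print(proj(c,q))"
```

```text
clock: 28.52
position: [0.4191, 0.1651, 0.2891]
ee_rot: [-2.215, -2.227, 0.001]
force: [1.1, -0.1, 0.3]
width: 0.435
gripper_force: 0.0
t 28.65 p [0.4199 0.1653 0.2895] xax [0.0013 1.     0.0013] z [ 0.0012  0.0013 -1.    ] F [ 0.8782 -0.0086  0.4923] w 0.03991957042745551
[359   1  19  24 268] [367.5149  12.0746] at .126 [0.4653 0.3251]
[484   0  35  51 798] [495.8546  24.3534] at .126 [0.5808 0.3153]
[438  11  28  12  69] [451.3188  17.1014] at .126 [0.5401 0.3211]
[412  14  15  10  66] [419.0758  18.7273] at .126 [0.5115 0.3199]
[447  15  18  51 202] [457.0446  37.7525] at .126 [0.5475 0.3046]
[442  25   7  13  34] [445.2647  30.6471] at .126 [0.5361 0.3103]
[324  35  77  26 600] [366.7233  44.3567] at .126 [0.4658 0.2993]
[250  37  16  14  61] [258.623   43.2131] at .126 [0.3673 0.3003]
[519  43  17   5  31] [525.6452  45.3871] at .126 [0.611  0.2983]
[438  50   7  20  48] [440.4792  61.6042] at .126 [0.5348 0.2848]
[448  66  10  16  42] [453.3571  71.4286] at .126 [0.5478 0.2763]
[433  71  12  37 118] [437.7797  88.161 ] at .126 [0.535  0.2617]
[561  74   9  11  31] [564.5806  7
[... 663 characters left out ...]
539] at .126 [0.6517 0.1905]
[418 199  20  36 184] [428.1033 215.837 ] at .126 [0.5395 0.1332]
[299 202  13  17 150] [305.2333 209.8067] at .126 [0.4079 0.1402]
[599 202   9  12  33] [602.9394 207.9697] at .126 [0.7246 0.1418]
[205 210  26  30  33] [217.    224.303] at .126 [0.3124 0.1238]
[596 211  10   8  33] [600.697  214.6667] at .126 [0.7243 0.1342]
[422 234  11  12  35] [428.5714 239.3429] at .126 [0.543  0.1058]
[633 251   6  10  34] [635.6176 255.7353] at .126 [0.7767 0.0855]
[510 313  29   5  43] [523.7674 315.6047] at .126 [0.6673 0.0066]
[540 312  53   6  90] [568.1667 315.7556] at .126 [0.7204 0.0063]
[302.2283 210.0052]
[325.4006 290.7568]
[263.8704  88.8146]
[368.3114  10.2843]
```

```bash
python3 -c "
from h import *
plan((.408,.141,.17,45,7),(.408,.141,.112,45,3))"
```

```text
(0.408, 0.141, 0.17)
  -0.003 -0.002 0.017 -0 -0 0.112
  -0.004 -0.001 0.017 -0 -0 0.112
  -0.004 -0.001 0.017 -0 -0 0.112
  -0.004 -0 0.017 -0 -0 0.111
  -0.004 0 0.017 -0 -0 0.112
  -0.004 0 0.017 -0 -0 0.111
  -0.003 0.001 0.017 -0 -0 0.112
(0.408, 0.141, 0.112)
  0 0 0.019 -0 -0 -0
  0 0 0.019 -0 -0 -0
  0 0 0.02 -0 -0 -0
```

```bash
python3 -m pendant '[-0.003,-0.002,0.017,0,0,0.112,0.04,-0.004,-0.001,0.017,0,0,0.112,0.04,-0.004,-0.001,0.017,0,0,0.112,0.04,-0.004,0,0.017,0,0,0.111,0.04,-0.004,0,0.017,0,0,0.112,0.04,-0.004,0,0.017,0,0,0.111,0.04,-0.003,0.001,0.017,0,0,0.112,0.04,0,0,0,0,0,0,0.04]' 8; python3 -m pendant '[0,0,0.019,0,0,0,0.04,0,0,0.019,0,0,0,0.04,0,0,0.02,0,0,0,0.04,0,0,0,0,0,0,0.04,0,0,0,0,0,0,0.005,0,0,0,0,0,0,0.005,0,0,0,0,0,0,0.005,0,0,0,0,0,0,0.005]' 8; python3 -c "
from h import *
st()
H=np.array([.396,.0495]);p=observe()['position']
w=[]
for a in (75,66,57,48,39,30,21,12,3,-3):
    w.append((*(H+.092*np.array([np.cos(np.radians(a)),np.sin(np.radians(a))])),.112,45,1))
plan(*w)"
```

```text
clock: 29.7
position: [0.4062, 0.1403, 0.1686]
ee_rot: [2.901, 1.203, -0.006]
force: [1.0, -0.4, -0.5]
width: 0.435
gripper_force: 0.0
clock: 30.7
position: [0.4081, 0.1411, 0.1126]
ee_rot: [-2.9, -1.207, -0.001]
force: [-0.3, -0.8, 3.6]
width: 0.149
gripper_force: 8.0
t 30.7 p [0.4081 0.1411 0.1126] xax [0.7047 0.7095 0.0009] z [ 0.0007  0.0006 -1.    ] F [-0.2843 -0.7712  3.5871] w 0.013664913394898393
(np.float64(0.41981135214943194), np.float64(0.13836517601859427), 0.112)
  0.006 0.01 0.001 0 -0.001 0.003
(np.float64(0.43341977116297364), np.float64(0.13354618210311928), 0.112)
  0.007 0.013 -0 0 0 0
(np.float64(0.4461067912213825), np.float64(0.126657692250979), 0.112)
  0.004 0.014 -0 0 0 0
(np.float64(0.457560015785015), np.float64(0.11786932394392027), 0.112)
  0.001 0.014 -0 0 0 0
(np.float64(0.46749742845404135), np.float64(0.10739747597658504), 0.112)
  0 0.015 -0 0 0 0
(np.float64(0.47567433714816837), np.float64(0.0955), 0.112)
  -0.003 0.014 -0 0 0 0
(np.float64(0.48188939923774254), np.float64(0.08246985135816762), 0.112)
  -0.004 0.014 -0 0 0 0
(np.float64(0.48598957926751013), np.float64(0.06862787555523386), 0.112)
  -0.007 0.012 -0 0 0 0
(np.float64(0.4878739171974208), np.float64(0.05431490797435083), 0.112)
  -0.009 0.012 -0 0 0 0
(np.float64(0.4878739171974208), np.float64(0.04468509202564917), 0.112)
  -0.007 0.007 -0 0 0 0
```

Peg gripped (14 mm). Now the arc.

```bash
python3 -m pendant '[0.006,0.01,0,0,0,0,0.005,0.007,0.013,0,0,0,0,0.005,0.004,0.014,0,0,0,0,0.005,0.001,0.014,0,0,0,0,0.005,0,0.015,0,0,0,0,0.005]'; python3 -m pendant '[-0.003,0.014,0,0,0,0,0.005,-0.004,0.014,0,0,0,0,0.005,-0.007,0.012,0,0,0,0,0.005,0,0,0,0,0,0,0.005]'; python3 -m pendant '[-0.009,0.012,0,0,0,0,0.005,0,0,0,0,0,0,0.005]'
```

```text
clock: 31.32
position: [0.468, 0.1062, 0.1121]
ee_rot: [2.901, 1.206, -0.0]
force: [-0.9, 0.5, 4.1]
width: 0.15
gripper_force: 8.0
clock: 31.82
position: [0.4857, 0.0674, 0.1121]
ee_rot: [2.901, 1.204, -0.001]
force: [-1.1, -0.2, 3.0]
width: 0.148
gripper_force: 8.0
clock: 32.08
position: [0.4885, 0.0533, 0.1122]
ee_rot: [2.9, 1.205, 0.001]
force: [2.5, 0.2, -1.7]
width: 0.149
gripper_force: 8.0
```

```bash
for i in 1 2 3; do python3 -m pendant '[-0.002,0.002,0,0,0,0,0.005,0,0,0,0,0,0,0.005,0,0,0,0,0,0,0.005]' | grep -E "pos|force: \["; done
```

```text
position: [0.4888, 0.052, 0.1123]
force: [4.7, 2.2, -3.7]
position: [0.4894, 0.0493, 0.1124]
force: [6.9, 1.0, -6.3]
position: [0.4899, 0.0465, 0.1125]
force: [7.3, 2.2, -8.1]
```

```bash
python3 -m pendant '[0,0,0,0,0,0,0.02,0,0,0,0,0,0,0.02,0,0,0,0,0,0,0.02]'; for i in 1 2 3 4; do python3 -m pendant '[-0.001,0.002,0,0,0,0,0.02,0,0,0,0,0,0,0.02]' | grep -E "pos|force: \["; done
```

```text
clock: 33.58
position: [0.4875, 0.0457, 0.1121]
ee_rot: [-2.9, -1.207, 0.001]
force: [0.3, -1.1, -0.7]
width: 0.217
gripper_force: 0.0
position: [0.4887, 0.0433, 0.1122]
force: [-0.5, 0.8, -0.1]
position: [0.4895, 0.0413, 0.1122]
force: [-0.4, 0.8, 0.4]
position: [0.4902, 0.0392, 0.1122]
force: [-0.3, -0.2, -0.2]
position: [0.491, 0.0371, 0.1123]
force: [-0.6, -0.6, -0.3]
```

```bash
python3 -m pendant '[0,0,-0.03,0,0,0,0.03,0,0,-0.03,0,0,0,0.03]' >/dev/null; python3 -c "
from h import *
plan((.51,.0,.27,135,10))"
```

```text
(0.51, 0.0, 0.27)
  -0.001 0.004 -0.01 -0 0 -0.157
  -0.002 0.004 -0.01 -0 0 -0.157
  -0.002 0.003 -0.01 -0 0 -0.157
  -0.003 0.003 -0.01 -0 0 -0.157
  -0.003 0.002 -0.01 -0 0 -0.157
  -0.004 0.002 -0.009 -0 0 -0.157
  -0.004 0.001 -0.01 -0 0 -0.156
  -0.004 0.001 -0.009 -0 0 -0.157
  -0.005 -0 -0.01 -0.001 -0 -0.156
  -0.004 -0.001 -0.009 -0 0 -0.157
```

```bash
python3 -m pendant '[-0.001,0.004,-0.01,0,0,-0.157,0.03,-0.002,0.004,-0.01,0,0,-0.157,0.03,-0.002,0.003,-0.01,0,0,-0.157,0.03,-0.003,0.003,-0.01,0,0,-0.157,0.03,-0.003,0.002,-0.01,0,0,-0.157,0.03,-0.004,0.002,-0.01,0,0,-0.157,0.03,-0.004,0.001,-0.01,0,0,-0.156,0.03,-0.004,0.001,-0.01,0,0,-0.157,0.03,-0.005,0,-0.01,0,0,-0.156,0.03,-0.004,-0.001,-0.01,0,0,-0.157,0.03]' ; python3 -m pendant '[0,0,0,0,0,0,0.03]' >/dev/null;python3 -c "
from h import *
st();print(observe()['joints']);c=pegs('w13')
for q in [(.488,.045,.126),(.43,.043,.126),(.54,.0335,.094)]:print(proj(c,q))" | awk 'NR<4||($5+0>0)' | head -60
```

```text
clock: 36.08
position: [0.5099, -0.0002, 0.2725]
ee_rot: [-1.194, -2.906, 0.0]
force: [-0.3, 0.2, -0.1]
width: 0.323
gripper_force: 0.0
t 36.2 p [ 0.5104 -0.0004  0.2728] xax [-0.7062  0.708  -0.0008] z [ 0.0014  0.0003 -1.    ] F [-0.5927  0.7163  0.0368] w 0.029708617237765175
[-0.4692  0.2184  0.4481  1.825  -0.1047  1.1199  0.7993]
[244   0  13  18 112] [251.5893   6.2589] at .126 [0.3583 0.0747]
[ 433    0   80   24 1344] [471.4062   9.2388] at .126 [0.49   0.2031]
[ 578   18   53   69 1185] [597.665   52.2591] at .126 [0.5944 0.261 ]
[261 112  18  17 219] [269.3151 119.8447] at .126 [0.4306 0.0174]
[458 121 106 135 763] [510.4862 185.9345] at .126 [0.6413 0.1386]
[317 138  16  18 201] [324.5672 146.9552] at .126 [0.4844 0.036 ]
[351 169   9   9  36] [355.2778 173.    ] at .126 [0.5235 0.0394]
[592 185  23  23 261] [603.4598 197.7011] at .126 [0.7171 0.1971]
[ 78 220  39  41 966] [ 96.8747 235.6843] at .126 [ 0.3825 -0.1944]
[130 222  37  43 551] [150.9601 239.3684] at .126 [ 0.4246 -0.1583]
[208 223  20  17  69] [221.942  227.2174] at .126 [ 0.4681 -0.0958]
[598 235  42  21 335] [619.4776 243.7761] at .126 [0.7744 0.1833]
[515 311  78   7 162] [557.2778 315.358 ] at .126 [0.8055 0.0893]
[491 313  23   4  33] [503.1515 315.3636] at .126 [0.7621 0.046 ]
```

The pegs measure (0.4306, 0.0174) for the wing and (0.4844, 0.036) for the flap, giving a 10 mm offset, so the flap is folded onto its wing. By the asked order the left flap (tip) comes next.

```bash
python3 -c "
from h import *
plan((.371,.260,.18,135,7),(.371,.26,.112,135,3))
H=np.array([.358,.307]);w=[(.371,.26,.112,135,1)]
print('ARC')
for a in (-62,-48,-34,-20,-6,4,8.5): w.append((*(H+.0505*np.array([np.cos(np.radians(a)),np.sin(np.radians(a))])),.112,135,1))
p=np.array(w)[:,:2];d=np.diff(p,axis=0);print(np.c_[p[1:],d@np.array([-.7071,.7071]),d@np.array([.7071,.7071])])"
```

```text
(0.371, 0.26, 0.18)
  0.04 0.012 0.013 0 0 -0
  0.04 0.012 0.013 0 0 -0.001
  0.04 0.012 0.013 0 0 -0
  0.041 0.012 0.013 0 0 -0.001
  0.04 0.012 0.013 0 0 -0
  0.041 0.012 0.014 0 0 -0.001
  0.04 0.013 0.013 0 0 -0
(0.371, 0.26, 0.112)
  0 -0 0.023 0 0 -0
  0 -0 0.023 0 0 -0
  0 -0 0.022 0 0 -0
ARC
[[ 0.3817  0.2624 -0.0059  0.0093]
 [ 0.3918  0.2695 -0.0021  0.0121]
 [ 0.3999  0.2788  0.0009  0.0123]
 [ 0.4055  0.2897  0.0038  0.0117]
 [ 0.4082  0.3017  0.0065  0.0104]
 [ 0.4084  0.3105  0.0061  0.0063]
 [ 0.4079  0.3145  0.0031  0.0025]]
```

```bash
python3 -m pendant '[0.04,0.012,0.013,0,0,0,0.03,0.04,0.012,0.013,0,0,0,0.03,0.04,0.012,0.013,0,0,0,0.03,0.041,0.012,0.013,0,0,0,0.03,0.04,0.012,0.013,0,0,0,0.03,0.041,0.012,0.013,0,0,0,0.03,0.04,0.013,0.013,0,0,0,0.03,0,0,0,0,0,0,0.03]'; python3 -c "
from h import *
plan((.371,.26,.112,135,3))"
```

```text
clock: 37.25
position: [0.368, 0.2619, 0.1799]
ee_rot: [-1.197, -2.903, 0.003]
force: [-0.2, -0.1, -0.2]
width: 0.322
gripper_force: 0.0
(0.371, 0.26, 0.112)
  -0.001 0 0.023 -0.001 -0 0.001
  -0.001 0 0.022 -0.001 -0 0.001
  -0.002 0.001 0.023 -0 -0.001 0.001
```

```bash
python3 -m pendant '[-0.001,0,0.023,0,0,0,0.03,-0.001,0,0.022,0,0,0,0.03,-0.002,0.001,0.023,0,0,0,0.03,0,0,0,0,0,0,0.03,0,0,0,0,0,0,0.005,0,0,0,0,0,0,0.005,0,0,0,0,0,0,0.005,0,0,0,0,0,0,0.005]' 8; python3 -m pendant '[-0.006,0.009,0,0,0,0,0.005,-0.002,0.012,0,0,0,0,0.005,0.001,0.012,0,0,0,0,0.005,0.004,0.012,0,0,0,0,0.005,0,0,0,0,0,0,0.005]'
```

```text
clock: 38.25
position: [0.3745, 0.2577, 0.1139]
ee_rot: [1.201, 2.902, 0.002]
force: [-0.8, -0.3, 6.3]
width: 0.151
gripper_force: 8.0
clock: 38.88
position: [0.4083, 0.2882, 0.1136]
ee_rot: [1.2, 2.903, 0.002]
force: [-0.1, 0.3, 5.5]
width: 0.143
gripper_force: 7.9
```

```bash
python3 -m pendant '[0.006,0.01,0,0,0,0,0.005,0.003,0.003,0,0,0,0,0.005,0,0,0,0,0,0,0.005]'; python3 -m pendant '[0,0,0,0,0,0,0.02,0,0,0,0,0,0,0.02,0,0,0,0,0,0,0.02]' >/dev/null; for i in 1 2 3 4; do python3 -m pendant '[0.001,0.002,0,0,0,0,0.02,0,0,0,0,0,0,0.02]' | grep -E "pos|force: \["; done
```

```text
clock: 39.25
position: [0.4107, 0.303, 0.1136]
ee_rot: [1.201, 2.903, 0.001]
force: [-0.7, 0.9, 5.8]
width: 0.144
gripper_force: 7.7
position: [0.4116, 0.305, 0.1132]
force: [0.7, -0.5, -0.7]
position: [0.4122, 0.307, 0.1132]
force: [0.8, -0.4, -0.5]
position: [0.413, 0.3092, 0.1132]
force: [0.8, 1.1, -0.8]
position: [0.4137, 0.3114, 0.1132]
force: [0.8, 0.3, -0.5]
```

```bash
python3 -m pendant '[0,0,-0.03,0,0,0,0.03,0,0,-0.03,0,0,0,0.03,-0.035,0.01,-0.04,0,0,0,0.03,-0.035,0.01,-0.04,0,0,0,0.03,-0.005,0,-0.02,0,0,0,0.03,0,0,0,0,0,0,0.03]'
cat >> h.py <<'E'
def near(c,name,q,r=.03):
    im=cv2.imread(f'pics/{name}_full.png');m=(im.max(2)<38).astype(np.uint8);n,l,s,ct=cv2.connectedComponentsWithStats(m)
    for i in range(1,n):
        w=ray(c,*ct[i],.12)
        if 60<s[i,4]<1500 and any(np.hypot(*(w[:2]-p))<r for p in q): print(s[i],ct[i].round(),w[:2])
E
python3 -c "
from h import *
st();c=shot('wrist','w14');near(c,'w14',[(.41,.307),(.465,.325)])"
```

```text
clock: 41.38
position: [0.482, 0.2722, 0.2746]
ee_rot: [1.203, 2.901, 0.004]
force: [0.2, 1.0, -0.7]
width: 0.325
gripper_force: 0.0
t 41.375 p [0.482  0.2722 0.2746] xax [-0.7066  0.7076 -0.0004] z [ 0.0025  0.0019 -1.    ] F [ 0.2048  0.9577 -0.6721] w 0.029859442942358233
[282  93  16  16 194] [289. 101.] [0.404  0.3153]
```

```bash
python3 -c "
from h import *
c=load('w14');print(proj(c,[.465,.325,.126]),proj(c,[.465,.345,.126]))
im=cv2.imread('pics/w14_full.png');m=(im.max(2)<30).astype(np.uint8);n,l,s,ct=cv2.connectedComponentsWithStats(m)
for i in range(1,n):
    if 40<s[i,4] and 50<ct[i][1]<200 and 250<ct[i][0]<450: print(s[i],ct[i].round(),ray(c,*ct[i],.12)[:2])
"
```

```text
[343.7241 141.9148] [359.556  126.2724]
[282  94  16  15 189] [290. 101.] [0.4041 0.3153]
[ 276  126   83   26 1325] [318. 138.] [0.4462 0.3098]
```

```bash
python3 -c "
from h import *
im=cv2.imread('pics/w14_full.png')
for v in range(118,160,2): print(v,''.join('#' if im[v,u].max()<22 else '+' if im[v,u].max()<38 else '-' if im[v,u].max()<70 else '.' for u in range(270,385)))
"
```

```text
118 .............................................................--....................................................
120 ...............................................................--..................................................
122 ..................................-------+++++-----.-............-.................................................
124 ...........................--+++++++++++++++-+++++-+-++++--.......--...............................................
126 ......................--++-++---+-+-+++++++++++++++--+++++++++--....--........----.................................
128 ..................--++++++--+++#######################++++++--+++---..--...+########+-.............................
130 ...............-++++++--++##################################++++-++++-..--#############+...........................
132 .............-++++++++##########################################+++++++--###############+..........................
134 ..........--+++--++################################################++++-+################-.........................
136 .........-++++++
[... 719 characters left out ...]
#############-----------------------------######################+...................................
150 .....-###################-##------------------------------#-#-#-#--#-#-#-#--#-#+............-......................
152 ....+--------------------------------.....-.....---------------------------------............--....................
154 ...------------------------------....................-----------------------------.............--..................
156 ...----------------------------........................---------------------------+................................
158 ..---------------------------............................-------------------------+................-.........--+-..
```

```bash
python3 -c "
from h import *
c=load('w14');k=ray(c,350.5,134.5,.12)[:2];t=np.array([.404,.3153])
for z in (.12,.126):
  k=ray(c,350.5,134.5,z)[:2];t=ray(c,289.5,101,z)[:2]
  for H in ([.526,.334],[.529,.337],[.524,.332]):
    u=(k-H);r=np.linalg.norm(u);u/=r;n=np.array([-u[1],u[0]]);print(z,k,t,'r',r,'along',(t-H)@u,'off',(t-H)@n)"
```

```text
0.12 [0.4654 0.3342] [0.404  0.3153] r 0.06062196322434478 along 0.1219025230761999 off 0.019039793683025164
0.12 [0.4654 0.3342] [0.404  0.3153] r 0.06368447367103239 along 0.12579608702312708 off 0.016123530818305726
0.12 [0.4654 0.3342] [0.404  0.3153] r 0.05866199153442889 along 0.11925573170148943 off 0.02112390616850299
0.126 [0.4645 0.3341] [0.4044 0.3156] r 0.06147666852558231 along 0.1215654421083149 off 0.018564434946702183
0.126 [0.4645 0.3341] [0.4044 0.3156] r 0.0645428058832908 along 0.12543045065533162 off 0.01574781475891189
0.126 [0.4645 0.3341] [0.4044 0.3156] r 0.05951290135325086 along 0.11894297988846746 off 0.020575828558413473
```

The tip is still about 7 mm short of flat, so I'll go back and push its peg further in.

```bash
python3 -c "
from h import *
plan((.405,.316,.18,135,4),(.405,.316,.113,135,3))"
```

```text
(0.405, 0.316, 0.18)
  0.021 -0.006 0.023 0 -0 0
  0.021 -0.006 0.023 0 -0 0
  0.021 -0.005 0.024 0 -0 0
  0.021 -0.006 0.023 0.001 -0 0
(0.405, 0.316, 0.113)
  0 0 0.022 -0 -0 0
  0 0 0.023 -0 -0 0
  0 0 0.022 -0 -0 0
```

```bash
python3 -m pendant '[0.021,-0.006,0.023,0,0,0,0.03,0.021,-0.006,0.023,0,0,0,0.03,0.021,-0.005,0.024,0,0,0,0.03,0.021,-0.006,0.023,0,0,0,0.03,0,0,0,0,0,0,0.03,0,0,0.022,0,0,0,0.03,0,0,0.023,0,0,0,0.03,0,0,0.022,0,0,0,0.03,0,0,0,0,0,0,0.02,0,0,0,0,0,0,0.02]'; for i in 1 2 3 4; do python3 -m pendant '[0.002,0.002,0,0,0,0,0.02,0,0,0,0,0,0,0.02]' | grep -E "pos|force: \["; done
```

```text
clock: 42.68
position: [0.4059, 0.3155, 0.1141]
ee_rot: [1.202, 2.902, 0.001]
force: [0.1, -0.4, -0.0]
width: 0.225
gripper_force: 0.0
position: [0.4055, 0.3188, 0.114]
force: [0.1, -0.3, 0.3]
position: [0.4051, 0.3213, 0.1134]
force: [-0.4, 0.4, 0.1]
position: [0.4051, 0.3241, 0.1132]
force: [0.7, -0.8, -0.8]
position: [0.4051, 0.327, 0.1132]
force: [-0.7, -0.3, -0.1]
```

```bash
for i in 1 2; do python3 -m pendant '[0.002,0.002,0,0,0,0,0.02,0,0,0,0,0,0,0.02]' | grep -E "pos|force: \["; done;  python3 -m pendant '[-0.001,-0.001,0,0,0,0,0.03,0,0,-0.03,0,0,0,0.03,0,0,-0.03,0,0,0,0.03,-0.035,0.005,-0.04,0,0,0,0.03,-0.035,0,-0.04,0,0,0,0.03,-0.005,0,-0.02,0,0,0,0.03,0,0,0,0,0,0,0.03,0,0,0,0,0,0,0.03]' >/dev/null; python3 -c "
from h import *
st();c=shot('wrist','w15');print(proj(c,[.404,.325,.12]),proj(c,[.465,.338,.12]))
im=cv2.imread('pics/w15_full.png');m=(im.max(2)<22).astype(np.uint8);n,l,s,ct=cv2.connectedComponentsWithStats(m)
for i in range(1,n):
    if 60<s[i,4] and 30<ct[i][1]<200 and 230<ct[i][0]<450: print(s[i],ct[i].round(1),ray(c,*ct[i],.122)[:2])
"
```

```text
position: [0.4051, 0.3298, 0.1132]
force: [-0.5, 0.5, 0.8]
position: [0.4051, 0.3327, 0.1132]
force: [-0.8, 0.5, 0.5]
t 45.175 p [0.4608 0.2816 0.2722] xax [-0.7081  0.7061  0.0005] z [-0.0013 -0.0006 -1.    ] F [-0.2026 -0.6194  1.0978] w 0.029517548463289467
[307.03   117.9112] [362.1712 154.9065]
[303 112  14  15 164] [309.2 119. ] [0.406  0.3258]
[352 150  16  16 157] [358.7 157.5] [0.4641 0.334 ]
```

Cover peg (0.464, 0.334) and tip peg (0.406, 0.326) are 8–10 mm apart across the leaf, so the tip is folded. Now the wing.

```bash
python3 -c "
from h import *
plan((.4306,.0174,.2,135,8),(.4306,.0174,.113,135,3))
H=np.array([.5395,.0335]);w=[(.4306,.0174)]
for a in (178,168,158,148,138,128,118,108,100,94,89): w.append(H+.110*np.array([np.cos(np.radians(a)),np.sin(np.radians(a))]))
p=np.array(w);d=np.diff(p,axis=0);print(np.c_[p[1:],d@np.array([-.7071,.7071]),d@np.array([.7071,.7071])])"
```

```text
(0.4306, 0.0174, 0.2)
  -0.021 -0.026 0.009 -0 -0 0
  -0.021 -0.026 0.009 -0 -0 0
  -0.021 -0.026 0.009 -0 -0 0
  -0.02 -0.026 0.009 -0 -0 0
  -0.021 -0.026 0.009 -0 -0 0
  -0.02 -0.026 0.009 -0.001 -0 0.001
  -0.021 -0.026 0.009 -0 -0 0
  -0.02 -0.026 0.009 -0.001 -0.001 0.001
(0.4306, 0.0174, 0.113)
  -0 -0 0.029 0 0 -0
  -0 -0 0.029 0 0 -0
  -0 -0 0.029 0 0 -0
[[ 0.4296  0.0373  0.0148  0.0134]
 [ 0.4319  0.0564  0.0118  0.0151]
 [ 0.4375  0.0747  0.009   0.0169]
 [ 0.4462  0.0918  0.0059  0.0182]
 [ 0.4578  0.1071  0.0027  0.019 ]
 [ 0.4718  0.1202 -0.0007  0.0192]
 [ 0.4879  0.1306 -0.004   0.0188]
 [ 0.5055  0.1381 -0.0072  0.0178]
 [ 0.5204  0.1418 -0.0079  0.0132]
 [ 0.5318  0.1432 -0.0071  0.0091]
 [ 0.5414  0.1435 -0.0066  0.007 ]]
```

```bash
python3 -m pendant '[-0.021,-0.026,0.009,0,0,0,0.04,-0.021,-0.026,0.009,0,0,0,0.04,-0.021,-0.026,0.009,0,0,0,0.04,-0.02,-0.026,0.009,0,0,0,0.04,-0.021,-0.026,0.009,0,0,0,0.04,-0.02,-0.026,0.009,0,0,0,0.04,-0.021,-0.026,0.009,0,0,0,0.04,-0.02,-0.026,0.009,0,0,0,0.04,0,0,0,0,0,0,0.04]'; python3 -c "
from h import *
plan((.4306,.0174,.113,135,4))"
```

```text
clock: 46.35
position: [0.4299, 0.0158, 0.1999]
ee_rot: [-1.205, -2.899, 0.003]
force: [-0.3, 0.7, 0.6]
width: 0.432
gripper_force: 0.0
(0.4306, 0.0174, 0.113)
  0 0 0.022 -0.001 -0 -0.001
  0 0.001 0.022 -0.001 -0 -0
  0 0 0.021 -0 -0.001 -0.001
  0.001 0.001 0.022 -0.001 -0 -0
```

```bash
python3 -m pendant '[0,0,0.022,0,0,0,0.04,0,0.001,0.022,0,0,0,0.04,0,0,0.021,0,0,0,0.04,0.001,0.001,0.021,0,0,0,0.04,0,0,0,0,0,0,0.005,0,0,0,0,0,0,0.005,0,0,0,0,0,0,0.005,0,0,0,0,0,0,0.005]' 10; python3 -m pendant '[0.015,0.013,0,0,0,0,0.005,0.012,0.015,0,0,0,0,0.005,0.009,0.017,0,0,0,0,0.005,0.006,0.018,0,0,0,0,0.005,0.003,0.019,0,0,0,0,0.005,0,0,0,0,0,0,0.005]'
```

```text
clock: 47.35
position: [0.4306, 0.0197, 0.1155]
ee_rot: [-1.201, -2.9, 0.001]
force: [-6.1, -1.2, 3.0]
width: 0.146
gripper_force: 10.0
clock: 48.1
position: [0.4589, 0.1117, 0.1154]
ee_rot: [-1.198, -2.904, -0.002]
force: [-5.4, 5.4, 2.0]
width: 0.15
gripper_force: 10.0
```

```bash
python3 -m pendant '[-0.004,0.017,0,0,0,0,0.005,-0.004,0.019,0,0,0,0,0.005,-0.007,0.018,0,0,0,0,0.005,-0.008,0.013,0,0,0,0,0.005,0,0,0,0,0,0,0.005]';  python3 -m pendant '[-0.007,0.009,0,0,0,0,0.005,0,0,0,0,0,0,0.005]'
```

```text
clock: 48.72
position: [0.5233, 0.141, 0.1153]
ee_rot: [1.201, 2.901, 0.002]
force: [0.9, 2.8, -3.6]
width: 0.146
gripper_force: 10.0
clock: 48.98
position: [0.534, 0.1419, 0.1153]
ee_rot: [1.202, 2.902, 0.001]
force: [0.2, 2.1, -3.4]
width: 0.15
gripper_force: 10.0
```

```bash
for i in 1 2 3 4 5; do python3 -m pendant '[-0.002,0.002,0,0,0,0,0.005,0,0,0,0,0,0,0.005]' | grep -E "pos|force: \["; done
```

```text
position: [0.5361, 0.142, 0.1153]
force: [-1.4, 0.1, -3.4]
position: [0.5391, 0.142, 0.1153]
force: [-0.6, 0.4, -2.1]
position: [0.5421, 0.142, 0.1153]
force: [-0.9, 0.1, -1.3]
position: [0.5449, 0.142, 0.1153]
force: [-0.5, -0.1, -2.3]
position: [0.5452, 0.142, 0.115]
force: [-10.2, -1.2, 6.5]
```

```bash
python3 -m pendant '[0,0,0,0,0,0,0.03,0,0,0,0,0,0,0.03,0,0,-0.03,0,0,0,0.03,0,0,-0.03,0,0,0,0.03,0,0,-0.03,0,0,0,0.03,0,0,0,0,0,0,0.03]'; python3 -c "
from h import *
plan((.464,.334,.2,45,10),(.464,.334,.115,45,3))
H=np.array([.524,.3345]);w=[(.464,.334)]
for a in (195,210,225,240,252,262,268.9): w.append(H+.060*np.array([np.cos(np.radians(a)),np.sin(np.radians(a))]))
p=np.array(w);d=np.diff(p,axis=0);print(np.c_[p[1:],d@np.array([.7071,.7071]),d@np.array([.7071,-.7071])])"
```

```text
clock: 50.98
position: [0.5494, 0.1425, 0.2078]
ee_rot: [1.2, 2.899, 0.006]
force: [1.3, -0.2, -0.3]
width: 0.329
gripper_force: 0.0
(0.464, 0.334, 0.2)
  0.02 0.008 0.001 0.001 -0 0.157
  0.02 0.004 0.001 0.001 -0 0.157
  0.021 0.001 0.001 0 -0 0.157
  0.021 -0.002 0.001 0.001 -0 0.157
  0.02 -0.005 0.001 0 -0 0.157
  0.019 -0.009 0.001 0 -0 0.157
  0.018 -0.011 0 0.001 -0 0.157
  0.015 -0.014 0.001 0 -0.001 0.157
  0.013 -0.017 0 0.001 -0 0.158
  0.011 -0.018 0.001 0 -0.001 0.157
(0.464, 0.334, 0.115)
  -0 0 0.028 0 0 0
  -0 0 0.028 0 0 0
  -0 0 0.029 0 0 0
[[ 0.466   0.319  -0.0092  0.0121]
 [ 0.472   0.3045 -0.006   0.0145]
 [ 0.4816  0.2921 -0.002   0.0155]
 [ 0.494   0.2825  0.002   0.0155]
 [ 0.5055  0.2774  0.0045  0.0117]
 [ 0.5156  0.2751  0.0055  0.0089]
 [ 0.5228  0.2745  0.0047  0.0055]]
```

```bash
python3 -m pendant '[0.02,0.008,0.001,0,0,0.157,0.03,0.02,0.004,0.001,0,0,0.157,0.03,0.021,0.001,0.001,0,0,0.157,0.03,0.021,-0.002,0.001,0,0,0.157,0.03,0.02,-0.005,0.001,0,0,0.157,0.03,0.019,-0.009,0.001,0,0,0.157,0.03,0.018,-0.011,0,0,0,0.157,0.03,0.015,-0.014,0.001,0,0,0.157,0.03,0.013,-0.017,0,0,0,0.158,0.03,0.011,-0.018,0.001,0,0,0.157,0.03]';python3 -m pendant '[0,0,0,0,0,0,0.03]' >/dev/null; python3 -c "
from h import *
st();plan((.464,.334,.115,45,4));c=shot('wrist','w16');near(c,'w16',[(.541,.143),(.551,.086)],.04)"
```

```text
clock: 52.22
position: [0.4618, 0.3344, 0.1967]
ee_rot: [2.905, 1.195, 0.0]
force: [0.0, 0.6, 0.4]
width: 0.326
gripper_force: 0.0
t 52.35 p [0.4611 0.3354 0.1963] xax [ 0.7039  0.7103 -0.0009] z [-0.0003 -0.0009 -1.    ] F [ 0.233  -0.769   0.0608] w 0.030024129873755755
(0.464, 0.334, 0.115)
  0 0.001 0.02 0 0 0.001
  0 0.001 0.02 0 0 0.001
  0.001 0 0.021 0 0 0.001
  0 0.001 0.02 0 0.001 0.002
```

```bash
python3 -m pendant '[0,0.001,0.02,0,0,0,0.03,0,0.001,0.02,0,0,0,0.03,0.001,0,0.021,0,0,0,0.03,0,0.001,0.02,0,0,0,0.03,0,0,0,0,0,0,0.005,0,0,0,0,0,0,0.005,0,0,0,0,0,0,0.005,0,0,0,0,0,0,0.005]' 10; python3 -m pendant '[-0.009,0.012,0,0,0,0,0.005,-0.006,0.014,0,0,0,0,0.005,-0.002,0.015,0,0,0,0,0.005,0.002,0.015,0,0,0,0,0.005,0,0,0,0,0,0,0.005]'
```

```text
clock: 53.4
position: [0.4644, 0.3322, 0.1166]
ee_rot: [-2.902, -1.203, 0.001]
force: [-3.8, -0.7, 1.4]
width: 0.147
gripper_force: 10.0
clock: 54.02
position: [0.4949, 0.2806, 0.1165]
ee_rot: [2.902, 1.199, 0.001]
force: [-2.0, -5.1, 1.5]
width: 0.152
gripper_force: 10.0
```

```bash
python3 -m pendant '[0.005,0.01,0,0,0,0,0.005,0.006,0.008,0,0,0,0,0.005,0,0,0,0,0,0,0.005]' | grep -E "pos|force: \["; for i in 1 2 3 4 5; do python3 -m pendant '[0.002,0.002,0,0,0,0,0.005,0,0,0,0,0,0,0.005]' | grep -E "pos|force: \["; done
```

```text
position: [0.5154, 0.2754, 0.1164]
force: [-0.6, -7.1, 1.0]
position: [0.5175, 0.2752, 0.1164]
force: [-2.5, -8.1, 2.5]
position: [0.5203, 0.2751, 0.1163]
force: [-3.0, -8.9, 2.0]
position: [0.5232, 0.275, 0.1164]
force: [-0.6, -8.1, 0.8]
position: [0.5261, 0.2751, 0.1164]
force: [-1.1, -8.3, 0.9]
position: [0.5269, 0.2755, 0.1161]
force: [-8.5, -6.8, 6.1]
```

```bash
python3 -m pendant '[0,0,0,0,0,0,0.03,0,0,0,0,0,0,0.03,0,0,-0.03,0,0,0,0.03,0,0,-0.04,0,0,0,0.03,0,0,-0.04,0,0,0,0.03]' >/dev/null;python3 -c "
from h import *
plan((.42,.14,.28,70,6))"
```

```text
(0.42, 0.14, 0.28)
  -0.029 0.003 -0.009 0 -0 -0.073
  -0.029 0.001 -0.009 0 -0 -0.073
  -0.029 -0.001 -0.009 0 -0 -0.072
  -0.029 -0.003 -0.008 0 -0 -0.073
  -0.029 -0.005 -0.009 0 -0 -0.072
  -0.029 -0.007 -0.008 0.001 -0.001 -0.073
```

```bash
python3 -m pendant '[-0.029,0.003,-0.009,0,0,-0.073,0.06,-0.029,0.001,-0.009,0,0,-0.073,0.06,-0.029,-0.001,-0.009,0,0,-0.072,0.06,-0.029,-0.003,-0.008,0,0,-0.073,0.06,-0.029,-0.005,-0.009,0,0,-0.072,0.06,-0.029,-0.007,-0.008,0,0,-0.073,0.06,0,0,0,0,0,0,0.06,0,0,0,0,0,0,0.06]' >/dev/null;python3 -c "
from h import *
st();c=shot('wrist','w17',None,1.25)"
```

```text
t 57.275 p [0.4199 0.1407 0.2786] xax [0.3423 0.9396 0.0017] z [ 0.0013  0.0013 -1.    ] F [ 0.5711 -0.0743  0.8298] w 0.06017195635878017
```

View pics/w17.png

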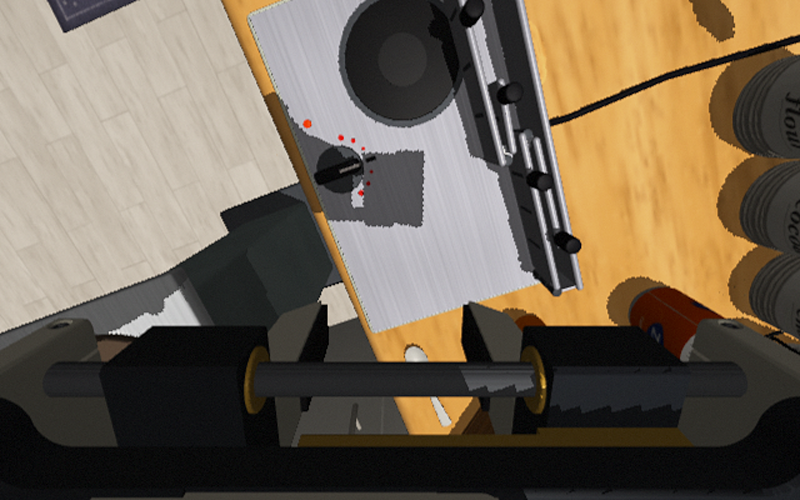

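The view shows the dial on its mark and the leaves folded. Pegs: cover (472,10), tip (510,93), wing (539,180), flap (567,242). I'll check the angles numerically.

Run:
```python
from h import *
c=load('w17')
P=lambda u,v,z:ray(c,(u+.5)/1.25-.5,(v+.5)/1.25-.5,z)
for n,u,v in [('cover',472,10),('tip',510,93),('wing',539,180),('flap',567,242)]:print(n,P(u,v,.12))
L={'panel':((524,0),(580,288)),'cover':((462,15),(507,160)),'wing':((522,135),(558,290)),'tip':((503,85),(514,150))}
for n,(a,b) in L.items():
    a,b=P(*a,.094),P(*b,.094);print(n,a[:2],b[:2],np.arctan2((a-b)[0],(a-b)[1]))
m=P(372,160,.033)-P(335,172,.033);print(np.arctan2(m[1],m[0]))
im=cv2.imread('pics/w17_full.png');m=(im.max(2)<25).astype(np.uint8);n,l,s,ct=cv2.connectedComponentsWithStats(m)
for i in range(1,n):
    if 60<s[i,4]<900 and ct[i][0]>350 and ct[i][1]<220:print(s[i],ct[i].round(1),ray(c,*ct[i],.12)[:2])
```

```text
cover [0.5237 0.2732 0.12  ]
tip [0.5345 0.2134 0.12  ]
wing [0.5394 0.1454 0.12  ]
flap [0.5489 0.0891 0.12  ]
panel [0.5681 0.2711] [0.5593 0.0313] 0.0368042001080187
cover [0.5223 0.2775] [0.5264 0.1642] -0.03559733144409869
wing [0.5429 0.1792] [0.54   0.0362] 0.020741948630727477
tip [0.5383 0.2206] [0.5338 0.17  ] 0.08850674480283449
-0.04485498148751898
[342   1  26  67 674] [355.6  31.8] [0.5005 0.2623]
[367   0  20  22 158] [373.7  13.3] [0.5195 0.2705]
[440  29 200  71 819] [547.2  58.9] [0.6545 0.1832]
[397  65  18  18 127] [403.1  75.5] [0.5301 0.2139]
[421 136  16  17 131] [427.  142.9] [0.5359 0.1477]
[442 185  23  18 177] [450.9 192.4] [0.5467 0.0911]
```

```bash
python3 -c "
from h import *
plan((.52,.15,.24,90,5))"
```

```text
(0.52, 0.15, 0.24)
  0.009 0.018 0.008 0 -0 -0.07
  0.007 0.019 0.008 0 -0 -0.07
  0.006 0.019 0.007 0 -0 -0.07
  0.005 0.02 0.008 0 -0 -0.07
  0.003 0.019 0.007 0.001 -0 -0.069
```

```bash
python3 -m pendant '[0.009,0.018,0.008,0,0,-0.07,0.06,0.007,0.019,0.008,0,0,-0.07,0.06,0.006,0.019,0.007,0,0,-0.07,0.06,0.005,0.02,0.008,0,0,-0.07,0.06,0.003,0.019,0.007,0,0,-0.07,0.06,0,0,0,0,0,0,0.06,0,0,0,0,0,0,0.06]' >/dev/null;python3 - <<'E'
from h import *
st();c=shot('wrist','w18');im=cv2.imread('pics/w18_full.png');m=(im.max(2)<22).astype(np.uint8);n,l,s,ct=cv2.connectedComponentsWithStats(m)
for i in range(1,n):
    if 60<s[i,4]<900 and abs(ct[i][0]-330)<60:print(s[i],ct[i].round(1),ray(c,*ct[i],.12)[:2])
g=im.max(2)
for y in (.315,.30,.285,.255,.24,.225,.195,.18,.172):
    # scan along x at panel-top height
    row=[]
    for x in np.arange(.505,.585,.0015):
        u,v=proj(c,[x,y,.094]).round().astype(int); row.append('%d'%(g[v,u]//26) if 0<=v<400 else ' ')
    print(y,''.join(row))
E
```

```text
t 58.2 p [0.5188 0.1495 0.2399] xax [ 0.0004  1.     -0.0007] z [-0.0007 -0.0007 -1.    ] F [-0.0184 -0.1926  0.0415] w 0.06013398848661315
[303  24  30  75 748] [314.   59.8] [0.5164 0.2641]
[330 119  16  17 102] [336.3 128.7] [0.5347 0.2119]
[335 191  16  25 266] [342.  204.8] [0.5411 0.1456]
[370 244  30  47 618] [378.7 271.8] [0.578  0.0782]
[343 250  16  20 154] [349.4 256.9] [0.5494 0.094 ]
[384 317   8  12  69] [387.8 322. ] [0.5907 0.0209]
0.315                                                       
0.3 112333133333477558888888888843333321112477686879999999
0.285 111111000000000016888888888433333311113587787869999999
0.255 111110000003687378887787888333333311114796879899999999
0.24 111110001114796888887888888433333111115886868699999999
0.225 332333333335985333113553333333333111135976878699999999
0.195 843333333323332331233333333333332111123328898999999999
0.18 333333333223332221333111332111122111123328886999999999
0.172 333333333223323322332112232233233211123348796999999999
```

```bash
python3 -c "
from cell import *
print(sign_off())"
```

```text
the job is handed in; nothing more can be done
None
```

I finished the job and handed it in at about 58 s: the dial is off, both jars found on the hob (jar_1, jar_2) stand upright in the rack, and the guard is folded in the order asked; in the last camera measurement the tip flap sat about 11.5 mm from its leaf instead of 10 mm, within reading error, so I left it.

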